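# Refill the anti-limescale doser

### The job

Refill the washing machine's anti-limescale doser: push the front of the tablet drawer in so that it springs open, drop every tablet in it into the clear canister, and push the drawer shut again until it latches. Set the blue screw cap level on the canister's neck, turn it backward (anticlockwise) until it drops a step into its thread, then clockwise until it is tight against its stop; and turn the dial's knob back until its pointer reads zero (the green mark). Leave the other things on the table where they are, and let go of everything.

Things in the scene. Friction and masses are not known exactly. Their poses are not given: they have to be found in the camera images.
- doser: Fixed doser, 150 x 270 mm on a grey base 28 mm high; origin under its centre, x to its back, y to its left, z up. A clear canister (74 mm across) stands at y = +70 mm; a white housing (112 x 108 mm, top at z = 85 mm) with the dial at y = -60 mm. Brass water stubs at its left end and its back.
- neck (a point): On the canister's axis, level with the top of the black sprung seal ring round the neck, 101 mm above the table; axes as doser. The neck's open rim is 19 mm above this point, its bore 50 mm across, its outside 60 mm; the canister's floor is 69 mm below this point.
- thread_gap (a point): Middle of one of three gaps in the thread outside the neck, 32 mm from its axis. Clockwise from above, counted from the neck's +x: 0-4 deg a stop post, 4-38 a gap, 38-120 a descending rib; then twice the same. A lug on a rib cannot pass a post clockwise; turned anticlockwise it comes to the gap and drops through it, and the post behind stops it.
- canister_floor (a point): Centre of the canister's inner floor (66 mm across inside).
- cap: Loose blue screw cap, 82 mm across, 51 mm high, 110 g, open side down on the table; origin at the centre of its lower edge, z up. Grip it by the bar on its top: 62 mm long (along the cap's x), 14 mm thick (along y), from z = 31 to 51 mm. Inside, a round plug of 48 mm, tapered at its end, centres it in the neck's bore.
- cap_lug (a point): One of three lugs inside the cap's lower edge (9.5 mm wide, 4 mm high), on the cap's +x side; the others 120 deg to either side; a white mark on the cap's top lies over it. Cap origin above neck: 6 to 10 mm while lugs lie on ribs, 16 mm on posts, 0 once dropped. Turned clockwise from the back stop it runs under the rib, which draws it down.
- cap_grip (a point): On the cap's axis at the height to grip its bar, 44 mm above its lower edge; axes as cap. Screwing home: 100 deg clockwise from the back stop to the next post, the cap sinking 6 mm over the last 65 deg against the seal's springs (3 to 6 N), to 6 mm below the dropped height; about 0.3 N m; it stays where it is left.
- dial (a joint): Angle of the dial's knob and its red pointer in rad: 0 on the green zero mark (pointer along the doser's +x, away from the robot), growing clockwise from above; free from -0.6 to 5.3, turns with about 0.04 N m and stays where it is left.
- dial_grip (a point): On the dial's axis, 109 mm above the table, the height to grip the knob's black bar: 42 mm long along this point's x (the pointer's direction), 12 mm thick along its y, from 14 mm below to 10 mm above this point. Under it a disc 38 mm across. Turns with the knob.
- caddy: Fixed low wooden drawer box, 180 x 236 mm, 58 mm high; origin under its centre, its drawer front faces its -x.
- drawer (a joint): How far the drawer is out, in m: about 0.0015 latched shut, 0.094 sprung open, -0.0068 pushed in to the stop. Touch latch: push the shut front in to the stop and draw back: it springs out by itself (0.13 m/s). Push the open drawer in to the stop and draw back: it latches. Its spring gives 3.5 to 5 N outward; moving it in at 0.05 m/s takes 2 N more.
- drawer_front (a point): Centre of the outer face of the drawer's white front (218 mm wide, from z = 6 to 51 mm), 35 mm above the table; x points into the box, y along the front to the left. Moves with the drawer; shut, the face stands 20 mm proud of the box.
- drawer_floor (a point): Centre of the drawer tray's inner floor, 10 mm above the table, 70 mm behind the front's outer face; axes as drawer_front. The tray is 88 mm (x) by 206 mm (y) inside, its side walls reach 28 mm above the table. Moves with the drawer.
- tablet1: Loose tablet (it may be absent), a block 24 x 32 x 15 mm (its x, y, z), white below and light blue above, 15 g; origin at the centre of its underside. At the start it lies flat in the shut drawer.
- tablet2: Loose tablet (it may be absent), a block 24 x 32 x 15 mm (its x, y, z), white below and light blue above, 15 g; origin at the centre of its underside. At the start it lies flat in the shut drawer.
- tablet3: Loose tablet (it may be absent), a block 24 x 32 x 15 mm (its x, y, z), white below and light blue above, 15 g; origin at the centre of its underside. At the start it lies flat in the shut drawer.
- tablet4: Loose tablet (it may be absent), a block 24 x 32 x 15 mm (its x, y, z), white below and light blue above, 15 g; origin at the centre of its underside. At the start it lies flat in the shut drawer.
- usb_charger: Bystander: a white wall charger, a cube of about 42 mm, loose on the table.
- eraser: Bystander: a small eraser in a green sleeve, 21 x 52 x 12 mm, loose on the table.
Things that resemble listed ones, but are neither listed nor needed, are in the scene too. What is meant by the cap is not orange, and is the smaller of those in its own colour.

How it is judged:
By the outcome, as a careful person would: the job done as asked, in the order asked, and still so for the second after the job is handed in, with the robot touching nothing.
Of tablet1, tablet2, tablet3, tablet4 only 2 to 4 are there at a start; the rules pass over those that are not, and their reading is None.
At some moment in a run one of cap may be knocked a few centimetres aside while the robot is not near it.
Once in a run the grip may slacken for a moment while it holds something.
It also fails if it takes over 210 s, if anything falls off the work surface, if the arm or the gripper's body presses on something with over 40 N, if the wrist force passes 120 N, or if a joint passes its speed limit or range.

### The arm

A 7-joint arm with a two-finger parallel gripper is mounted at the origin on the work surface; the furniture and walls round the work are solid. World frame = base frame: x ahead of the robot, y to its left, z up, the work surface at z = 0. Lengths are in m, angles in rad, forces in N, time in s.
With the tool pointing down it reaches from about 0.4 to 0.85 m from the base axis. Payload 10.4 kg.
Tool frame: the origin (TCP) lies at the very end of the fingers, on their centre line; the grasp point (between the pads) lies 19 mm behind it (manip.tcp_to_grasp is the z of the grasp point in the tool frame, in m); z points along the fingers, x is the direction in which the jaws open and shut, and the axes are right-handed (so a half turn about z gives the same grasp; the last joint's range is limited). The gripper opens to 85 mm and grips with 20 to 120 N. Pads are 22 mm wide; open, the fingers measure 114 mm over their backs; the gripper's body (76 mm by 85 mm) begins 54 mm behind the grasp point. The pads swing forward as they close: fully open they stand 13 mm farther back than shut.
Start: joints at [1.091, 0.332, -0.065, 1.46, 0.022, 1.35, -0.088], TCP at [0.276, -0.561, 0.231] pointing down, gripper open.
Joint ranges: [-2.6, 2.6], [-0.5, 2.12], [-1.47, 1.34], [0.16, 2.42], [-1.27, 4.41], [0.06, 2.06], [-2.6, 2.6]. Speed limits (rad/s): [2.22, 2.22, 2.79, 2.79, 3.14, 3.14, 3.14].

### API

Orientations are given as a unit quaternion [x, y, z, w].
In Python, from workcell import manip gives the robot as it stands.
- The arm moves only by the tool servo_tool, never from a script. Its argument "moves" is a list of rows, each an object with "travel": the shift along the tool's x, y, z in mm, a list of three; "dr": the turn, a rotation vector about the tool's x, y, z in degrees, a list of three. A call has 1 to 12 rows; each row shifts and turns the commanded pose from where the row before left it, along the tool's axes as they then stand; what a row does not reach is not made up. A row lasts 1/8 s, in which the tool goes at most 62.5 mm and 10.7 degrees, less where a joint would pass 70% of its speed; a pose out of reach is approached as far as the arm can. A call is refused whole if a number of a shift passes 62.5 or a number of a turn 10.7, either way. A call with a gripper value outside its range is refused whole. "claw" is the closure, from 0 (fully open) to 1 (shut), set as the call begins (left out, the last holds). The fingers move at their own pace and stop on an object; "squeeze" is the grip in N (left out, the last holds). Time passes only in rows, so rows that do not move let the fingers close. It gives the time, the measured TCP pose, the force and the opening at its end, in the units of the state.
- manip.get_obs(): the state, without advancing time (a new reading comes with each control period).
- manip.camera(name): name is "scene" or "top"; returns the picture (480x640x3 uint8, blue, green, red); there is no depth.
- manip.calibration(name): a dict with "intrinsics" (3x3 intrinsics, pixels), "view" (4x4, takes a point from world to camera coordinates). Camera axes: x right, y down, z forward; pixel columns grow to the right and rows downward; lengths in m; the calibration is good to about 2 mm. A picture is of the moment at which its call begins. calibration takes no time and is no camera call.
- manip.hand_in(): hands the job in, once; it reports no verdict.
The state is a dict: "clock": time; "joint_pos": joint angles; "joint_velocities": joint speeds; "tau": joint torques, N m; "position": TCP position; "ee_rot": TCP orientation; "ft_force": force on the tool from outside, world axes, zero at the start; "torque": the same for the moment, N m; "grip_width": opening from 0.0 (shut) to 1.0 (fully open).
Only numpy, scipy, OpenCV 4.12 (cv2) and the standard library are available. Lean on these libraries where they do the work, as an engineer would, in place of code of your own. Each camera call takes 0.05 s, during which the arm holds its last target. There are 200 camera calls.

## Working session

There is one attempt and no reset: what is moved stays moved. The work goes in short steps, Python scripts to look and compute and a tool call to move; the robot and the scene stay as the last step left them, time stands still between calls to the robot, and variables do not carry over. Pictures are saved under pics/ and viewed, on a budget of 14 in all, crops included, one or two more only if the job needs it, and the job is handed in when it is done.

Besides the shell and the picture viewer there is one more tool, called after ">>>" by a JSON object that holds its "name" and its "arguments". servo_tool: Moves the arm, as the interface text tells. Its arguments: {"type":"object","properties":{"moves":{"type":"array","items":{"type":"object","properties":{"travel":{"type":"array","items":{"type":"number"}},"dr":{"type":"array","items":{"type":"number"}}}}},"claw":{"type":"number"},"squeeze":{"type":"number"}},"required":["moves"]}

```bash
mkdir -p pics; ls; python3 - <<'E'
from workcell import manip
import cv2,json
print(manip.get_obs())
for n in("scene","top"):
    im=manip.camera(n); cv2.imwrite(f"pics/{n}0.png",im); c=manip.calibration(n); print(n,c)
print(manip.tcp_to_grasp)
E
```

```text
pics
{'clock': 0.0, 'joint_pos': array([ 1.09139499,  0.33289289, -0.06470317,  1.46095749,  0.02163546,
        1.34989692, -0.08853017]), 'joint_velocities': array([-0.0007831 ,  0.00065483, -0.00026576,  0.00100797,  0.00068096,
        0.00084985,  0.00158607]), 'tau': array([ 1.76368940e-03, -6.25435209e+01,  5.03224216e-02, -3.91597044e+01,
        1.62874471e-02,  9.81301884e-03,  1.67345058e-05]), 'position': array([ 0.27549222, -0.56058177,  0.23049511]), 'ee_rot': array([ 8.48846468e-01, -5.28638953e-01, -6.44095645e-04, -3.41463004e-04]), 'ft_force': array([-0.31926994, -0.34381138,  0.72478791]), 'torque': array([ 0.03851803, -0.03009142, -0.02987331]), 'grip_width': 0.9980089522483323}
scene {'intrinsics': array([[570.85726532,   0.        , 316.27200303],
       [  0.        , 570.85726532, 235.79479881],
       [  0.        ,   0.        ,   1.        ]]), 'view': array([[-0.7018784 , -0.71195426,  0.02208723,  0.37288861],
       [-0.40932103,  0.37776284, -0.83051281,  0.28311794],
       [ 0.5829434 , -0.59195977, -0.55656142,  0.81370652],
       [ 0.        ,  0.        ,  0.        ,  1.        ]])}
top {'intrinsics': array([[559.56927077,   0.        , 315.38686783],
       [  0.        , 559.56927077, 231.06247379],
       [  0.        ,   0.        ,   1.        ]]), 'view': array([[-0.01346668, -0.99989603,  0.00515536,  0.01457133],
       [-0.99371119,  0.01280985, -0.11123835,  0.54155676],
       [ 0.11116075, -0.00662095, -0.99378038,  1.11387269],
       [ 0.        ,  0.        ,  0.        ,  1.        ]])}
-0.0187
```

View pics/scene0.png

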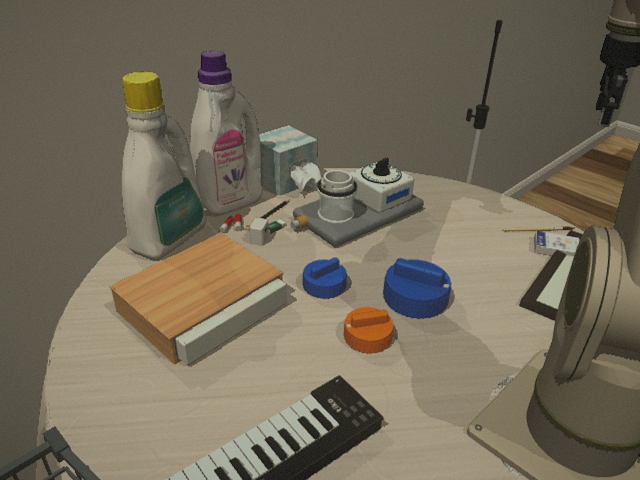

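View pics/top0.png

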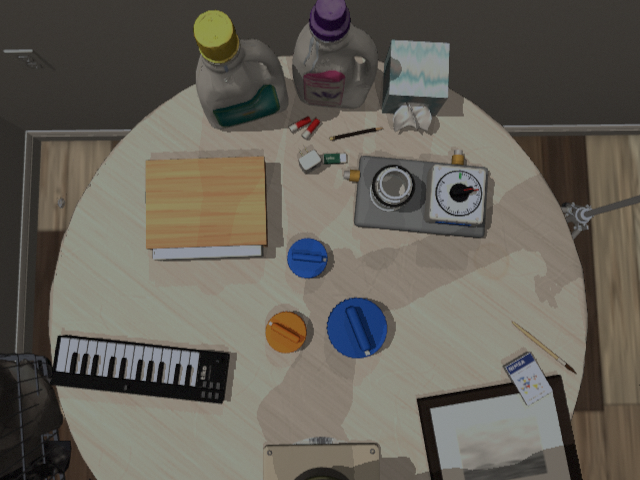

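Top view: small blue cap at (307,258), which is the one I want. Things it could be taken for are the large blue cap (357,327) and the orange cap (286,332). The caddy is around (206,202), the drawer front around (206,253), the canister around (393,186), the dial around (460,192), the charger at (310,160) and the eraser at (335,158). Next I'll take a close crop and first measurements.

```bash
cat > h.py <<'E'
import numpy as np,cv2
from workcell import manip
from scipy.spatial.transform import Rotation as R
def ray(n,uv):
    c=manip.calibration(n);V=c["view"];d=np.linalg.inv(c["intrinsics"])@[uv[0],uv[1],1]
    return -V[:3,:3].T@V[:3,3],V[:3,:3].T@d
def pl(n,uv,z):
    o,d=ray(n,uv);return o+d*(z-o[2])/d[2]
def proj(n,p):
    c=manip.calibration(n);q=c["intrinsics"]@(c["view"][:3,:3]@np.array(p)+c["view"][:3,3]);return q[:2]/q[2]
def two(a,b):
    o1,d1=ray("top",a);o2,d2=ray("scene",b)
    t=np.linalg.lstsq(np.c_[d1,-d2],o2-o1,rcond=None)[0];p,q=o1+t[0]*d1,o2+t[1]*d2
    return (p+q)/2,np.linalg.norm(p-q)
def blobs(im,lo,hi,amin=30):
    m=cv2.inRange(cv2.cvtColor(im,cv2.COLOR_BGR2HSV),lo,hi)
    n,l,s,c=cv2.connectedComponentsWithStats(m)
    return [(c[i].round(1),s[i]) for i in range(1,n) if s[i,4]>=amin],l,m
def obs():
    o=manip.get_obs();r=R.from_quat(o["ee_rot"]);M=r.as_matrix()
    print("t %.2f"%o["clock"],"tcp",o["position"].round(4),"xdir %.1f"%np.degrees(np.arctan2(M[1,0],M[0,0])),"z",M[:,2].round(3),"F",o["ft_force"].round(1),"T",o["torque"].round(2),"w %.3f"%o["grip_width"],"q",o["joint_pos"].round(2))
    return o
def delta(p,yaw=None,tol=0):
    """tool-frame shift (mm) and z-turn (deg) to TCP world p with x-axis heading yaw (deg, mod 180), tool down"""
    o=obs();M=R.from_quat(o["ee_rot"]).as_matrix();print("shift mm",(M.T@(np.array(p)-o["position"])*1000).round(1))
    if yaw is not None:
        h=np.degrees(np.arctan2(M[1,0],M[0,0]));print("turn dz deg (world +)->tool: ",round(-(((yaw-h)+90)%180-90),1))
E
python3 - <<'E'
from h import *
im=cv2.imread("pics/top0.png");s=cv2.imread("pics/scene0.png")
print("blue",blobs(im,(100,150,40),(125,255,255),60)[0]); print("blue sc",blobs(s,(100,150,40),(125,255,255),60)[0])
print("red",blobs(im,(0,150,80),(6,255,255),4)[0][:8])
print("green",blobs(im,(45,80,40),(85,255,255),3)[0][:8])
b,l,m=blobs(im,(8,70,120),(20,190,255),3000)
for c,st in b:
    x=cv2.minAreaRect(np.argwhere(l==l[int(c[1]),int(c[0])])[:,::-1].astype(np.float32));bx=cv2.boxPoints(x);print("wood",c,st,x,[pl("top",q,.058).round(3) for q in bx])
up=lambda x0,y0,w,h,k:cv2.resize(im[y0:y0+h,x0:x0+w],None,fx=k,fy=k,interpolation=cv2.INTER_CUBIC)
cv2.imwrite("pics/c1.png",np.vstack([up(345,145,160,100,5)[:300*2][:500]])); 
a=up(345,145,160,100,4);b2=up(280,230,60,60,4);c2=up(140,235,140,30,4)
o=np.zeros((600,800,3),np.uint8);o[:400,:640]=a;o[400-0:600,0:240]=b2[:200];o[400:520,240:800]=c2;cv2.imwrite("pics/c1.png",o)
E
```

```text
blue [(array([306.8, 257.8]), array([ 288,  239,   39,   39, 1208], dtype=int32)), (array([356.5, 327.2]), array([ 327,  298,   60,   60, 2778], dtype=int32))]
blue sc [(array([324.7, 273.2]), array([303, 258,  43,  29, 688], dtype=int32)), (array([415.6, 280.9]), array([ 385,  259,   65,   47, 1640], dtype=int32))]
red [(array([302.4, 122.4]), array([296, 119,  15,   9,  57], dtype=int32)), (array([312.8, 124.8]), array([307, 119,  12,  13,  73], dtype=int32))]
green [(array([263.3,  87. ]), array([262,  85,   4,   5,   6], dtype=int32)), (array([274.6,  95.7]), array([271,  85,   8,  21,  70], dtype=int32)), (array([251.8, 105.5]), array([230,  95,  39,  20, 133], dtype=int32)), (array([217.3, 117.4]), array([215, 115,   5,   6,  11], dtype=int32)), (array([230.4, 116.9]), array([228, 115,   6,   4,  13], dtype=int32)), (array([250.5, 114.2]), array([249, 114,   4,   2,   4], dtype=int32)), (array([240.5, 116.2]), array([238, 116,   6,   2,   6], dtype=int32)), (array([331.9, 158. ]), array([324, 154,  16,  10, 104], dtype=int32))]
wood [205.7 201.1] [ 146  156  120   93 8669] ((204.68701171875, 201.7587127685547), (88.31609344482422, 120.79900360107422), 87.82526397705078) [array([0.688, 0.355, 0.058]), array([0.694, 0.111, 0.058]), array([0.515, 0.105, 0.058]), array([0.509, 0.344, 0.058])]
```

View pics/c1.png

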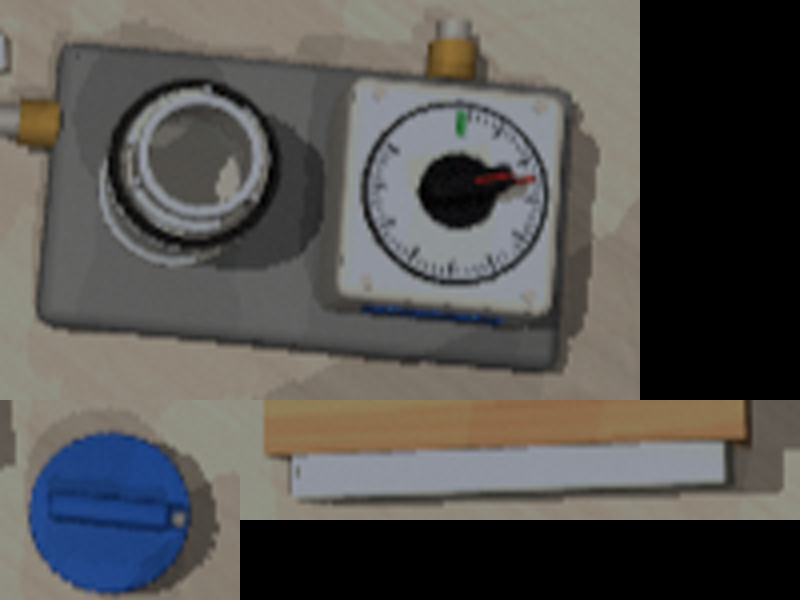

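The crop confirms the choice: the small blue cap has its white mark at the bar's right end (crop 178,518). The doser is yawed about -5°, and the red pointer points right, about 90° clockwise from the green mark.

```bash
python3 - <<'E'
from h import *
c=lambda u,v,z:pl("top",(345+u/4-.4,145+v/4-.4),z)
B=[c(62,45,.028),c(572,90,.028),c(555,368,.028),c(38,322,.028)]
for b in B: print(b.round(4))
ctr=np.mean(B,0);d=B[0]-B[1];e=B[3]-B[2];f=B[0]-B[3];g=B[1]-B[2]
for v in(d,e): print("len",np.linalg.norm(v),"yaw",np.degrees(np.arctan2(-v[0],v[1])))
for v in(f,g): print("len",np.linalg.norm(v),"yaw",np.degrees(np.arctan2(v[1],v[0])))
print("doser",ctr.round(4))
print("neck rim",c(204,157,.120).round(4),"seal",c(193,165,.101).round(4)); print("dialface",c(455,193,.085).round(4),"knobtop?",c(459,189,.119).round(4),"green",c(460,122,.085).round(4))
y=np.radians(-5.2);r=np.array([[np.cos(y),-np.sin(y)],[np.sin(y),np.cos(y)]])
print("pred neck",ctr[:2]+r@[0,.07],"dial",ctr[:2]+r@[0,-.06])
for z in(.119,.1,.09): print("ptr tip",z,c(533,180,z).round(4))
k=lambda u,v,z:pl("top",(280+u/4-.4,230+(v-400)/4-.4),z)
print("cap disc",k(110,512,.031).round(4),"bar ends top",k(49,502,.051).round(4),k(168,517,.051).round(4),"mark",k(178,518,.031).round(4))
w=lambda u,v,z:pl("top",(140+(u-240)/4-.4,235+(v-400)/4-.4),z)
print("front corners z.051",w(292,497,.051).round(4),w(727,484,.051).round(4),"inner",w(291,455,.051).round(4),w(724,442,.051).round(4),"wood",w(264,455,.058).round(4),w(744,440,.058).round(4))
# scene check
s=cv2.imread("pics/scene0.png")
print("scene proj neck rim",proj("scene",[*(ctr[:2]+r@[0,.07]),.12]),"dial",proj("scene",[*(ctr[:2]+r@[0,-.06]),.119]))
E
```

```text
[ 0.6982 -0.0877  0.028 ]
[ 0.6711 -0.3523  0.028 ]
[ 0.5261 -0.3366  0.028 ]
[ 0.5532 -0.0722  0.028 ]
len 0.2659359503985677 yaw -5.8510770966693055
len 0.2658425220214492 yaw -5.859425425578503
len 0.1457993071236626 yaw -6.126166161496667
len 0.14583851987110275 yaw -6.162799120811335
doser [ 0.6122 -0.2122  0.028 ]
neck rim [ 0.6201 -0.1458  0.12  ] seal [ 0.6199 -0.1432  0.101 ]
dialface [ 0.6074 -0.2739  0.085 ] knobtop? [ 0.6033 -0.2668  0.119 ] green [ 0.6429 -0.2779  0.085 ]
pred neck [ 0.61849471 -0.14248536] dial [ 0.60671248 -0.27195033]
ptr tip 0.119 [ 0.6072 -0.3023  0.119 ]
ptr tip 0.1 [ 0.6107 -0.308   0.1   ]
ptr tip 0.09 [ 0.6125 -0.311   0.09  ]
cap disc [0.4876 0.025  0.031 ] bar ends top [0.4917 0.0552 0.051 ] [ 0.4834 -0.0041  0.051 ] mark [ 0.4841 -0.0095  0.031 ]
front corners z.051 [0.4878 0.3327 0.051 ] [0.4915 0.1161 0.051 ] inner [0.5088 0.3336 0.051 ] [0.5125 0.1175 0.051 ] wood [0.5084 0.345  0.058 ] [0.5128 0.107  0.058 ]
scene proj neck rim [336.80792892 176.62504275] dial [381.08334175 160.358543  ]
```

>>> {"name": "servo_tool", "arguments": {"moves": [{"dr":[0,0,-10.7]},{"dr":[0,0,-10.7]},{"dr":[0,0,-10.7]},{"dr":[0,0,-10.7]},{"dr":[0,0,-10.7]},{"dr":[0,0,-10.7]},{"travel":[45,-50,0]},{"travel":[45,-50,0]},{"travel":[45,-50,0]},{"travel":[45,-50,0]},{"travel":[0,-55,0]},{"travel":[0,-55,0]}], "claw": 1}}

```text
$.moves[0]: bad value
```

```bash
python3 - <<'E'
from h import *
delta([.44,.224,.1],1)
E
```

```text
t 0.10 tcp [ 0.2756 -0.5606  0.2306] xdir -63.8 z [-0.001  0.001 -1.   ] F [-0.1  0.1  0.3] T [-0.01 -0.01  0.09] w 0.998 q [ 1.09  0.33 -0.06  1.46  0.02  1.35 -0.09]
shift mm [-631.4 -493.7  131.4]
turn dz deg (world +)->tool:  -64.8
```

Rows evidently need both fields.

>>> {"name": "servo_tool", "arguments": {"moves": [{"travel":[0,0,0],"dr":[0,0,-10.7]},{"travel":[0,0,0],"dr":[0,0,-10.7]},{"travel":[0,0,0],"dr":[0,0,-10.7]},{"travel":[0,0,0],"dr":[0,0,-10.7]},{"travel":[0,0,0],"dr":[0,0,-10.7]},{"travel":[0,0,0],"dr":[0,0,-10.7]},{"travel":[45,-50,0],"dr":[0,0,0]},{"travel":[45,-50,0],"dr":[0,0,0]},{"travel":[45,-50,0],"dr":[0,0,0]},{"travel":[45,-50,0],"dr":[0,0,0]},{"travel":[0,-55,0],"dr":[0,0,0]},{"travel":[0,-55,0],"dr":[0,0,0]}], "claw": 1}}

```text
clock: 1.6
position: [0.4411, -0.2618, 0.2308]
ee_rot: [1.0, 0.004, -0.0, -0.0]
ft_force: [1.0, -0.2, 0.8]
grip_width: 0.003
```

```bash
python3 - <<'E'
from h import *
delta([.44,.224,.1],1)
E
```

```text
t 1.60 tcp [ 0.4411 -0.2618  0.2308] xdir 0.4 z [-0.001  0.001 -1.   ] F [ 1.  -0.2  0.8] T [ 0.06  0.01 -0.02] w 0.003 q [ 0.85  0.11 -0.43  1.73  0.05  1.31  0.42]
shift mm [   2.6 -485.8  131.1]
turn dz deg (world +)->tool:  -0.6
```

>>> {"name": "servo_tool", "arguments": {"moves": [{"travel":[0,-54,0],"dr":[0,0,0]},{"travel":[0,-54,0],"dr":[0,0,0]},{"travel":[0,-54,0],"dr":[0,0,0]},{"travel":[0,-54,0],"dr":[0,0,0]},{"travel":[0,-54,0],"dr":[0,0,0]},{"travel":[0,-54,0],"dr":[0,0,0]},{"travel":[0,-54,0],"dr":[0,0,0]},{"travel":[0,-54,0],"dr":[0,0,0]},{"travel":[0,-54,0],"dr":[0,0,0]},{"travel":[0,0,60],"dr":[0,0,0]},{"travel":[0,0,60],"dr":[0,0,0]},{"travel":[0,0,60],"dr":[0,0,0]}]}}

```text
clock: 3.1
position: [0.4377, 0.2218, 0.0494]
ee_rot: [1.0, 0.003, 0.0, 0.0]
ft_force: [0.6, -0.3, 1.2]
grip_width: -0.006
```

```bash
python3 - <<'E'
from h import *
delta([.45,.224,.032],1)
E
```

```text
t 3.10 tcp [0.4377 0.2218 0.0494] xdir 0.4 z [ 0. -0. -1.] F [ 0.6 -0.3  1.2] T [-0.04 -0.07  0.07] w -0.006 q [ 0.22  0.36 -0.88  1.97  0.34  0.97 -0.82]
shift mm [12.3 -2.1 17.4]
turn dz deg (world +)->tool:  -0.6
```

>>> {"name": "servo_tool", "arguments": {"moves": [{"travel":[0,0,18],"dr":[0,0,0]},{"travel":[25,0,0],"dr":[0,0,0]},{"travel":[4,0,0],"dr":[0,0,0]},{"travel":[4,0,0],"dr":[0,0,0]},{"travel":[3,0,0],"dr":[0,0,0]}]}}

```text
clock: 3.72
position: [0.474, 0.2223, 0.034]
ee_rot: [1.0, 0.003, 0.0, 0.0]
ft_force: [-0.6, 0.2, -0.8]
grip_width: 0.005
```

>>> {"name": "servo_tool", "arguments": {"moves": [{"travel":[3,0,0],"dr":[0,0,0]},{"travel":[0,0,0],"dr":[0,0,0]}]}}

```text
clock: 3.98
position: [0.4766, 0.2223, 0.0334]
ee_rot: [1.0, 0.003, -0.0, 0.0]
ft_force: [-1.2, 0.8, 1.3]
grip_width: 0.0
```

>>> {"name": "servo_tool", "arguments": {"moves": [{"travel":[3,0,0],"dr":[0,0,0]},{"travel":[0,0,0],"dr":[0,0,0]}]}}

```text
clock: 4.22
position: [0.4793, 0.2223, 0.0332]
ee_rot: [1.0, 0.003, -0.0, 0.0]
ft_force: [-4.6, 0.4, 3.9]
grip_width: -0.001
```

>>> {"name": "servo_tool", "arguments": {"moves": [{"travel":[3,0,0],"dr":[0,0,0]},{"travel":[0,0,0],"dr":[0,0,0]}]}}

```text
clock: 4.47
position: [0.4824, 0.2224, 0.0332]
ee_rot: [1.0, 0.003, -0.0, 0.0]
ft_force: [-5.0, -0.3, 2.5]
grip_width: 0.001
```

>>> {"name": "servo_tool", "arguments": {"moves": [{"travel":[3,0,0],"dr":[0,0,0]},{"travel":[0,0,0],"dr":[0,0,0]}]}}

```text
clock: 4.72
position: [0.4846, 0.2225, 0.0331]
ee_rot: [1.0, 0.004, -0.001, 0.0]
ft_force: [-8.5, 0.3, 5.6]
grip_width: -0.004
```

>>> {"name": "servo_tool", "arguments": {"moves": [{"travel":[3,0,0],"dr":[0,0,0]},{"travel":[0,0,0],"dr":[0,0,0]}]}}

```text
clock: 4.97
position: [0.4849, 0.2225, 0.0328]
ee_rot: [1.0, 0.004, -0.003, 0.001]
ft_force: [-20.9, -3.0, 16.2]
grip_width: -0.003
```

>>> {"name": "servo_tool", "arguments": {"moves": [{"travel":[-55,0,0],"dr":[0,0,0]},{"travel":[-5,0,-60],"dr":[0,0,0]},{"travel":[0,0,-60],"dr":[0,0,0]},{"travel":[0,50,-40],"dr":[0,0,0]},{"travel":[0,50,0],"dr":[0,0,0]},{"travel":[0,50,0],"dr":[0,0,0]},{"travel":[0,50,0],"dr":[0,0,0]},{"travel":[0,50,0],"dr":[0,0,0]},{"travel":[0,0,0],"dr":[0,0,0]}], "claw": 0.4}}

```text
clock: 6.1
position: [0.4305, -0.0308, 0.1924]
ee_rot: [1.0, 0.0, 0.0, 0.001]
ft_force: [-0.3, 1.0, 0.2]
grip_width: 0.599
```

```bash
python3 - <<'E'
from h import *
obs()
im=manip.camera("top");s=manip.camera("scene");cv2.imwrite("pics/t1.png",im);cv2.imwrite("pics/s1.png",s)
o=np.zeros((600,800,3),np.uint8)
a=cv2.resize(im[230:320,135:295],None,fx=5,fy=5,interpolation=cv2.INTER_CUBIC);o[:450,:800]=a
b=cv2.resize(s,None,fx=.3,fy=.3);o[450:450+144,:192]=b
b=cv2.resize(im,None,fx=.3,fy=.3);o[450:450+144,200:392]=b
cv2.imwrite("pics/c2.png",o)
E
```

```text
t 6.10 tcp [ 0.4305 -0.0308  0.1924] xdir 0.0 z [ 0.001 -0.001 -1.   ] F [-0.3  1.   0.2] T [ 0.04 -0.02 -0.02] w 0.599 q [ 0.73 -0.04 -0.73  1.96 -0.03  1.21  0.01]
```

View pics/c2.png

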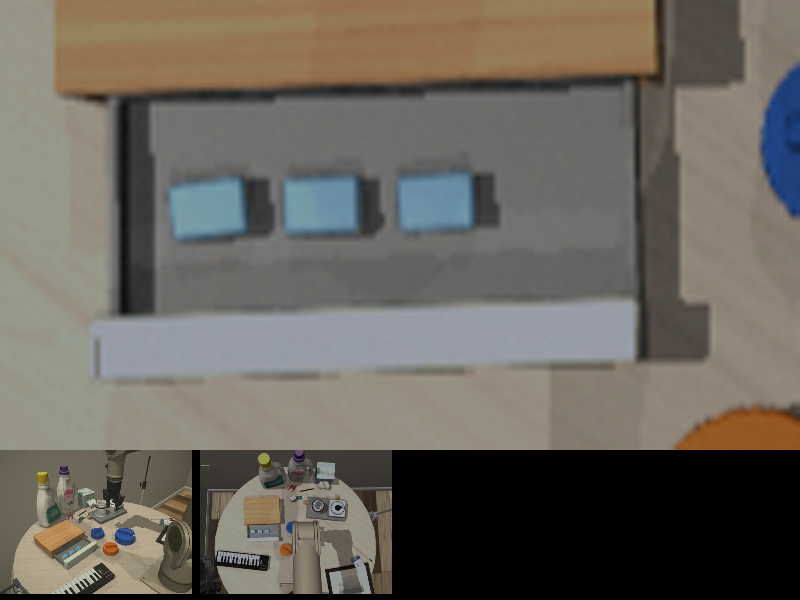

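The drawer is open with three tablets in the tray, at crop (207,208), (321,205) and (436,202). All lie with their short side along x, with free tray floor around each.

```bash
python3 - <<'E'
from h import *
im=cv2.imread("pics/t1.png")
b,l,m=blobs(im,(90,60,120),(112,200,255),80)
for c,st in b:
    if not(160<c[0]<240 and 255<c[1]<290): continue
    p=np.argwhere(l==l[int(c[1]),int(c[0])])[:,::-1].astype(np.float32)
    q=cv2.minAreaRect(p);bx=[pl("top",v,.025) for v in cv2.boxPoints(q)]
    print(c,st[4],q,"ctr",pl("top",q[0],.025).round(4),"edges",[(np.linalg.norm(bx[i+1]-bx[i]).round(4),np.degrees(np.arctan2(*(bx[i+1]-bx[i])[[1,0]])).round(1)) for i in(0,1)])
w=lambda u,v,z:pl("top",(135+u/5-.4,230+v/5-.4),z).round(4)
print("front outer",w(98,380,.051),w(638,360,.051),"inner",w(98,322,.051),w(636,298,.051),"box",w(57,95,.058),w(655,73,.058),"side walls",w(120,100,.028),w(635,84,.028))
delta([.48,.1,.15],0)
E
```

```text
[198.5 270.5] 148 ((198.5, 270.5), (11.0, 13.0), 90.0) ctr [0.4646 0.2464 0.025 ] edges [(np.float64(0.0265), np.float64(-90.8)), (np.float64(0.0224), np.float64(-179.5))]
[221.5 270. ] 154 ((221.0, 270.0), (10.0, 14.0), 90.0) ctr [0.465  0.2006 0.025 ] edges [(np.float64(0.0285), np.float64(-90.8)), (np.float64(0.0203), np.float64(-179.8))]
[175.8 271.3] 157 ((176.0, 271.5), (11.0, 14.0), 90.0) ctr [0.4632 0.2921 0.025 ] edges [(np.float64(0.0285), np.float64(-90.8)), (np.float64(0.0224), np.float64(-179.3))]
front outer [0.3954 0.3278 0.051 ] [0.4003 0.1147 0.051 ] inner [0.4182 0.3283 0.051 ] [0.4247 0.1154 0.051 ] box [0.5079 0.3442 0.058 ] [0.5136 0.107  0.058 ] side walls [0.5081 0.3274 0.028 ] [0.5119 0.1176 0.028 ]
t 6.20 tcp [ 0.4308 -0.0269  0.1925] xdir 0.3 z [ 0.001 -0.    -1.   ] F [ 0.7  0.3 -1.3] T [0.06 0.03 0.02] w 0.602 q [ 0.73 -0.04 -0.74  1.96 -0.03  1.21  0.  ]
shift mm [  49.9 -126.6   42.5]
turn dz deg (world +)->tool:  0.3
```

>>> {"name": "servo_tool", "arguments": {"moves": [{"travel":[7,-45.5,0],"dr":[0,0,0]},{"travel":[7,-45.5,0],"dr":[0,0,0]},{"travel":[7,-45.5,0],"dr":[0,0,0]},{"travel":[7,-45.5,0],"dr":[0,0,0]},{"travel":[7,-45.5,0],"dr":[0,0,0]},{"travel":[0,0,55],"dr":[0,0,-1]},{"travel":[0,0,50],"dr":[0,0,0]},{"travel":[0,0,0],"dr":[0,0,0]}], "claw": 0.5, "squeeze": 40}}

```text
clock: 7.2
position: [0.4614, 0.2015, 0.085]
ee_rot: [1.0, 0.013, -0.003, 0.0]
ft_force: [-0.8, 0.3, 0.7]
grip_width: 0.5
```

```bash
python3 - <<'E'
from h import *
delta([.465,.2006,.016],1)
E
```

```text
t 7.20 tcp [0.4614 0.2015 0.085 ] xdir 1.5 z [-0.006 -0.001 -1.   ] F [-0.8  0.3  0.7] T [-0.01 -0.02  0.  ] w 0.500 q [ 0.31  0.35 -0.93  1.9   0.32  1.05 -0.72]
shift mm [ 4.  1. 69.]
turn dz deg (world +)->tool:  0.5
```

>>> {"name": "servo_tool", "arguments": {"moves": [{"travel":[3.5,1,30],"dr":[0,0,0]},{"travel":[0,0,25],"dr":[0,0,0]},{"travel":[0,0,14],"dr":[0,0,0]}]}}

```text
clock: 7.58
position: [0.4684, 0.2008, 0.0196]
ee_rot: [1.0, 0.012, 0.001, -0.0]
ft_force: [-0.4, 0.1, 0.4]
grip_width: 0.498
```

>>> {"name": "servo_tool", "arguments": {"moves": [{"travel":[0,0,0],"dr":[0,0,0]},{"travel":[0,0,0],"dr":[0,0,0]},{"travel":[0,0,0],"dr":[0,0,0]}], "claw": 1}}

```text
clock: 7.95
position: [0.4683, 0.2003, 0.0195]
ee_rot: [1.0, 0.012, 0.001, -0.0]
ft_force: [-0.6, -0.1, 6.0]
grip_width: 0.262
```

>>> {"name": "servo_tool", "arguments": {"moves": [{"travel":[0,0,-30],"dr":[0,0,0]},{"travel":[0,0,-50],"dr":[0,0,0]},{"travel":[0,0,-50],"dr":[0,0,0]},{"travel":[0,0,-50],"dr":[0,0,0]},{"travel":[20.5,49.7,0],"dr":[0,0,0]},{"travel":[20.5,49.7,0],"dr":[0,0,0]},{"travel":[20.5,49.7,0],"dr":[0,0,0]},{"travel":[20.5,49.7,0],"dr":[0,0,0]},{"travel":[20.5,49.7,0],"dr":[0,0,0]},{"travel":[20.5,49.7,0],"dr":[0,0,0]},{"travel":[20.5,49.7,0],"dr":[0,0,0]},{"travel":[0,0,0],"dr":[0,0,0]}]}}

```text
clock: 9.45
position: [0.6196, -0.1499, 0.1978]
ee_rot: [1.0, 0.008, -0.0, 0.0]
ft_force: [0.0, 0.8, -0.4]
grip_width: 0.262
```

```bash
python3 - <<'E'
from h import *
delta([.6195,-.1435,.128],1)
for n in("top","scene"): cv2.imwrite(f"pics/{n}2.png",manip.camera(n))
E
```

```text
t 9.45 tcp [ 0.6196 -0.1499  0.1978] xdir 1.0 z [-0.    -0.001 -1.   ] F [ 0.   0.8 -0.4] T [0.08 0.09 0.  ] w 0.262 q [ 0.71  0.48 -0.75  1.44  0.33  1.35 -0.04]
shift mm [ 0.  -6.5 69.8]
turn dz deg (world +)->tool:  -0.0
```

```bash
python3 - <<'E'
from h import *
a=cv2.imread("pics/scene0.png")[155:225,310:410];b=cv2.imread("pics/scene2.png")[135:235,300:420]
o=np.zeros((600,800,3),np.uint8);x=cv2.resize(a,None,fx=4,fy=4,interpolation=cv2.INTER_CUBIC);o[:280,:400]=x
x=cv2.resize(b,None,fx=3.3,fy=3.3,interpolation=cv2.INTER_CUBIC);o[:x.shape[0],402:402+x.shape[1]]=x[:,:398]
t=cv2.imread("pics/top2.png")[150:230,340:500];x=cv2.resize(t,None,fx=3,fy=3);o[340:580,:480]=x
cv2.imwrite("pics/c3.png",o)
E
```

```text
(no output)
```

View pics/c3.png

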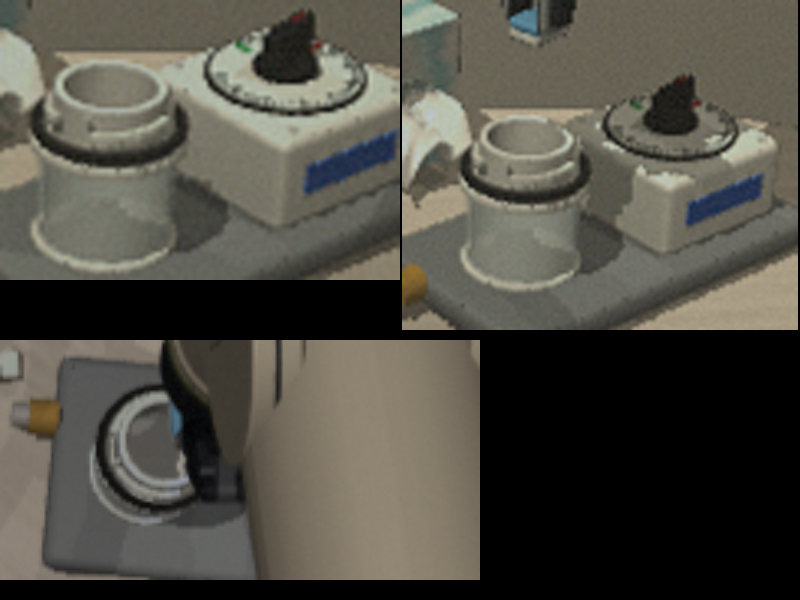

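The held tablet is above the neck, slightly right of it. The rim centre in the scene view is about (337.7,176.7), which agrees with the predicted spot.

```bash
python3 - <<'E'
from h import *
print(two((395.6,183.9),(337.7,176.7)))
for z in (.12,): print(pl("scene",(337.7,176.7),z),pl("top",(395.6,183.9),z))
E
```

```text
(array([ 0.62005971, -0.14636215,  0.11787366]), np.float64(0.0008288713947978025))
[ 0.61701019 -0.14362781  0.12      ] [ 0.61995946 -0.14576783  0.12      ]
```

>>> {"name": "servo_tool", "arguments": {"moves": [{"travel":[0,-5,35],"dr":[0,0,0]},{"travel":[0,0,32],"dr":[0,0,0]},{"travel":[0,0,0],"dr":[0,0,0]}]}}

```text
clock: 9.93
position: [0.618, -0.1378, 0.1303]
ee_rot: [1.0, 0.013, -0.001, -0.0]
ft_force: [0.7, -0.4, -0.1]
grip_width: 0.261
```

>>> {"name": "servo_tool", "arguments": {"moves": [{"travel":[0,0,0],"dr":[0,0,0]},{"travel":[0,0,0],"dr":[0,0,0]},{"travel":[0,0,-35],"dr":[0,0,0]},{"travel":[0,0,-35],"dr":[0,0,0]}], "claw": 0.5}}

```text
clock: 10.42
position: [0.6192, -0.1394, 0.2031]
ee_rot: [1.0, 0.012, 0.0, 0.0]
ft_force: [0.7, -0.8, -0.4]
grip_width: 0.499
```

```bash
python3 - <<'E'
from h import *
delta([.467,.2464,.10],1)
E
```

```text
t 10.43 tcp [ 0.6192 -0.1394  0.2031] xdir 1.4 z [ 0.001 -0.    -1.   ] F [ 0.7 -0.8 -0.4] T [-0.02  0.01 -0.02] w 0.499 q [ 0.71  0.47 -0.76  1.44  0.33  1.36 -0.04]
shift mm [-143.  -389.3  103. ]
turn dz deg (world +)->tool:  0.4
```

>>> {"name": "servo_tool", "arguments": {"moves": [{"travel":[-18,-48.6,0],"dr":[0,0,0]},{"travel":[-18,-48.6,0],"dr":[0,0,0]},{"travel":[-18,-48.6,0],"dr":[0,0,0]},{"travel":[-18,-48.6,0],"dr":[0,0,0]},{"travel":[-18,-48.6,0],"dr":[0,0,0]},{"travel":[-18,-48.6,0],"dr":[0,0,0]},{"travel":[-18,-48.6,0],"dr":[0,0,0]},{"travel":[-18,-48.6,0],"dr":[0,0,0]},{"travel":[0,0,60],"dr":[0,0,0]},{"travel":[0,0,43],"dr":[0,0,0]},{"travel":[0,0,0],"dr":[0,0,0]},{"travel":[0,0,0],"dr":[0,0,0]}]}}

```text
clock: 11.92
position: [0.4669, 0.2465, 0.1005]
ee_rot: [1.0, 0.012, 0.001, -0.001]
ft_force: [-0.6, 0.3, 1.3]
grip_width: 0.5
```

```bash
python3 - <<'E'
from h import *
cv2.imwrite("pics/scene3.png",manip.camera("scene"))
delta([.467,.2464,.020],1)
E
```

```text
t 11.97 tcp [0.4672 0.2466 0.1007] xdir 1.4 z [ 0.003  0.001 -1.   ] F [-0.2 -0.7  0.3] T [0.01 0.03 0.01] w 0.502 q [ 0.23  0.39 -0.94  1.83  0.35  1.1  -0.81]
shift mm [-0.4  0.2 80.7]
turn dz deg (world +)->tool:  0.4
```

>>> {"name": "servo_tool", "arguments": {"moves": [{"travel":[0,0,40],"dr":[0,0,0]},{"travel":[0,0,28],"dr":[0,0,0]},{"travel":[0,0,11],"dr":[0,0,0]},{"travel":[0,0,0],"dr":[0,0,0]}]}}

```text
clock: 12.48
position: [0.4665, 0.2461, 0.0203]
ee_rot: [1.0, 0.012, 0.0, -0.0]
ft_force: [-0.8, 0.4, 0.8]
grip_width: 0.499
```

>>> {"name": "servo_tool", "arguments": {"moves": [{"travel":[0,0,0],"dr":[0,0,0]},{"travel":[0,0,0],"dr":[0,0,0]},{"travel":[0,0,0],"dr":[0,0,0]}], "claw": 1}}

```text
clock: 12.85
position: [0.4669, 0.2463, 0.021]
ee_rot: [1.0, 0.012, 0.001, -0.0]
ft_force: [-1.5, -0.4, 6.2]
grip_width: 0.263
```

```bash
python3 - <<'E'
from h import *
delta([.619,-.145,.2],1)
print(proj("scene",[.619,-.145,.05]))
a=cv2.imread("pics/scene3.png")[155:225,310:410];cv2.imwrite("pics/c4.png",cv2.resize(a,None,fx=5,fy=5,interpolation=cv2.INTER_CUBIC))
E
```

```text
t 12.85 tcp [0.4669 0.2463 0.021 ] xdir 1.4 z [ 0.002  0.001 -1.   ] F [-1.5 -0.4  6.2] T [-0.18  0.27  0.03] w 0.263 q [ 0.16  0.5  -0.87  1.89  0.46  0.96 -0.9 ]
shift mm [ 143.2  394.7 -178.8]
turn dz deg (world +)->tool:  0.4
[336.07795498 204.97078251]
```

View pics/c4.png

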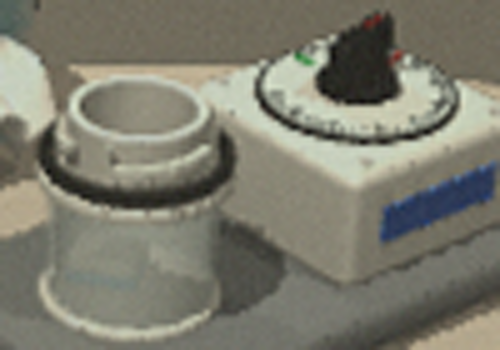

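The first tablet shows faintly blue in the canister, at crop (100,275).

>>> {"name": "servo_tool", "arguments": {"moves": [{"travel":[0,0,-30],"dr":[0,0,0]},{"travel":[0,0,-50],"dr":[0,0,0]},{"travel":[0,0,-50],"dr":[0,0,0]},{"travel":[0,0,-50],"dr":[0,0,0]},{"travel":[17.9,49.3,0],"dr":[0,0,0]},{"travel":[17.9,49.3,0],"dr":[0,0,0]},{"travel":[17.9,49.3,0],"dr":[0,0,0]},{"travel":[17.9,49.3,0],"dr":[0,0,0]},{"travel":[17.9,49.3,0],"dr":[0,0,0]},{"travel":[17.9,49.3,0],"dr":[0,0,0]},{"travel":[17.9,49.3,0],"dr":[0,0,0]},{"travel":[17.9,49.3,0],"dr":[0,0,0]}]}}

```text
clock: 14.35
position: [0.6193, -0.1467, 0.2008]
ee_rot: [1.0, 0.012, 0.001, 0.0]
ft_force: [-0.2, 0.1, 0.8]
grip_width: 0.259
```

>>> {"name": "servo_tool", "arguments": {"moves": [{"travel":[0,0,35],"dr":[0,0,0]},{"travel":[0,0,34],"dr":[0,0,0]},{"travel":[0,0,0],"dr":[0,0,0]}]}}

```text
clock: 14.72
position: [0.6172, -0.145, 0.129]
ee_rot: [1.0, 0.012, -0.002, -0.001]
ft_force: [-0.8, -0.3, 0.2]
grip_width: 0.263
```

>>> {"name": "servo_tool", "arguments": {"moves": [{"travel":[0,0,0],"dr":[0,0,0]},{"travel":[0,0,0],"dr":[0,0,0]},{"travel":[0,0,-35],"dr":[0,0,0]},{"travel":[0,0,-35],"dr":[0,0,0]},{"travel":[0,0,0],"dr":[0,0,0]}], "claw": 0.5}}

```text
clock: 15.35
position: [0.6204, -0.1449, 0.2048]
ee_rot: [1.0, 0.012, 0.003, 0.001]
ft_force: [-0.9, 0.5, 0.1]
grip_width: 0.497
```

```bash
python3 - <<'E'
from h import *
delta([.466,.2921,.10],3)
E
```

```text
t 15.35 tcp [ 0.6204 -0.1449  0.2048] xdir 1.4 z [ 0.006 -0.002 -1.   ] F [-0.9  0.5  0.1] T [-0.02 -0.02  0.01] w 0.497 q [ 0.72  0.48 -0.77  1.44  0.33  1.36 -0.04]
shift mm [-144.5 -440.8  103. ]
turn dz deg (world +)->tool:  -1.6
```

>>> {"name": "servo_tool", "arguments": {"moves": [{"travel":[-16,-49,0],"dr":[0,0,0]},{"travel":[-16,-49,0],"dr":[0,0,0]},{"travel":[-16,-49,0],"dr":[0,0,0]},{"travel":[-16,-49,0],"dr":[0,0,0]},{"travel":[-16,-49,0],"dr":[0,0,0]},{"travel":[-16,-49,0],"dr":[0,0,0]},{"travel":[-16,-49,0],"dr":[0,0,0]},{"travel":[-16,-49,0],"dr":[0,0,0]},{"travel":[-16,-49,0],"dr":[0,0,0]},{"travel":[0,0,60],"dr":[0,0,-1]},{"travel":[0,0,43],"dr":[0,0,0]},{"travel":[0,0,0],"dr":[0,0,0]}]}}

```text
clock: 16.85
position: [0.4623, 0.2912, 0.095]
ee_rot: [1.0, 0.021, -0.002, 0.001]
ft_force: [0.2, -0.6, 0.9]
grip_width: 0.502
```

```bash
python3 - <<'E'
from h import *
cv2.imwrite("pics/scene4.png",manip.camera("scene"))
delta([.466,.2921,.020],3)
E
```

```text
t 16.90 tcp [0.4635 0.2923 0.0974] xdir 2.4 z [-0.002 -0.    -1.   ] F [0.5 0.7 0.4] T [ 0.03 -0.04 -0.02] w 0.502 q [ 0.13  0.44 -0.94  1.78  0.4   1.12 -0.9 ]
shift mm [ 2.6  0.3 77.4]
turn dz deg (world +)->tool:  -0.6
```

>>> {"name": "servo_tool", "arguments": {"moves": [{"travel":[2,0,40],"dr":[0,0,0]},{"travel":[0,0,26],"dr":[0,0,0]},{"travel":[0,0,11],"dr":[0,0,0]},{"travel":[0,0,0],"dr":[0,0,0]}]}}

```text
clock: 17.4
position: [0.4667, 0.2929, 0.0216]
ee_rot: [1.0, 0.021, 0.001, -0.0]
ft_force: [0.4, 0.0, 1.0]
grip_width: 0.501
```

>>> {"name": "servo_tool", "arguments": {"moves": [{"travel":[0,0,0],"dr":[0,0,0]},{"travel":[0,0,0],"dr":[0,0,0]},{"travel":[0,0,0],"dr":[0,0,0]}], "claw": 1}}

```text
clock: 17.77
position: [0.4669, 0.293, 0.0221]
ee_rot: [1.0, 0.021, 0.001, -0.0]
ft_force: [-1.8, -0.5, 7.8]
grip_width: 0.258
```

```bash
python3 - <<'E'
from h import *
delta([.619,-.145,.2],1)
E
```

```text
t 17.77 tcp [0.4669 0.293  0.0221] xdir 2.4 z [ 0.002  0.001 -1.   ] F [-1.8 -0.5  7.8] T [-0.26  0.28  0.05] w 0.258 q [ 0.07  0.55 -0.87  1.83  0.5   0.99 -0.97]
shift mm [ 134.3  443.8 -177.9]
turn dz deg (world +)->tool:  1.4
```

>>> {"name": "servo_tool", "arguments": {"moves": [{"travel":[0,0,-35],"dr":[0,0,0]},{"travel":[0,0,-50],"dr":[0,0,0]},{"travel":[0,0,-50],"dr":[0,0,0]},{"travel":[0,0,-45],"dr":[0,0,0]},{"travel":[16.8,55.5,0],"dr":[0,0,0]},{"travel":[16.8,55.5,0],"dr":[0,0,0]},{"travel":[16.8,55.5,0],"dr":[0,0,0]},{"travel":[16.8,55.5,0],"dr":[0,0,0]},{"travel":[16.8,55.5,0],"dr":[0,0,0]},{"travel":[16.8,55.5,0],"dr":[0,0,0]},{"travel":[16.8,55.5,0],"dr":[0,0,0]},{"travel":[16.8,55.5,0],"dr":[0,0,0]}]}}

```text
clock: 19.27
position: [0.6193, -0.1474, 0.2017]
ee_rot: [1.0, 0.021, 0.001, 0.0]
ft_force: [-0.4, 0.9, -0.7]
grip_width: 0.258
```

>>> {"name": "servo_tool", "arguments": {"moves": [{"travel":[0,0,35],"dr":[0,0,0]},{"travel":[0,0,34],"dr":[0,0,0]},{"travel":[0,0,0],"dr":[0,0,0]}]}}

```text
clock: 19.65
position: [0.6174, -0.1455, 0.13]
ee_rot: [1.0, 0.021, -0.002, -0.001]
ft_force: [-0.4, -0.2, 0.1]
grip_width: 0.256
```

>>> {"name": "servo_tool", "arguments": {"moves": [{"travel":[0,0,0],"dr":[0,0,0]},{"travel":[0,0,0],"dr":[0,0,0]},{"travel":[0,0,-35],"dr":[0,0,0]},{"travel":[0,0,-35],"dr":[0,0,0]},{"travel":[-20,-50,0],"dr":[0,0,0]},{"travel":[-20,-50,0],"dr":[0,0,0]},{"travel":[-20,-50,0],"dr":[0,0,0]},{"travel":[-40,-50,0],"dr":[0,0,0]},{"travel":[-40,-50,0],"dr":[0,0,0]},{"travel":[-40,-30,0],"dr":[0,0,0]},{"travel":[-40,-30,0],"dr":[0,0,0]},{"travel":[0,0,0],"dr":[0,0,0]}], "claw": 0.5}}

```text
clock: 21.15
position: [0.3865, 0.1549, 0.2025]
ee_rot: [1.0, 0.023, 0.002, 0.002]
ft_force: [0.6, -0.6, 0.5]
grip_width: 0.498
```

```bash
python3 - <<'E'
from h import *
for n in("top","scene"): cv2.imwrite(f"pics/{n}5.png",manip.camera(n))
a=cv2.imread("pics/scene5.png")[155:225,310:410];b=cv2.imread("pics/top5.png")[140:320,130:510]
o=np.zeros((600,800,3),np.uint8);x=cv2.resize(a,None,fx=2.7,fy=2.7,interpolation=cv2.INTER_CUBIC);o[:x.shape[0],:x.shape[1]]=x
x=cv2.resize(b,None,fx=2.1,fy=2.1,interpolation=cv2.INTER_CUBIC);o[200:200+x.shape[0],:x.shape[1]]=x
cv2.imwrite("pics/c5.png",o)
delta([.355,.224,.2],1)
E
```

```text
t 21.25 tcp [0.3886 0.1526 0.2023] xdir 2.4 z [ 0.003 -0.002 -1.   ] F [ 0.2 -0.6 -1. ] T [-0.03 -0.02 -0.01] w 0.500 q [ 0.65 -0.12 -1.04  1.97 -0.11  1.23 -0.31]
shift mm [-30.6 -72.7   2. ]
turn dz deg (world +)->tool:  1.4
```

View pics/c5.png

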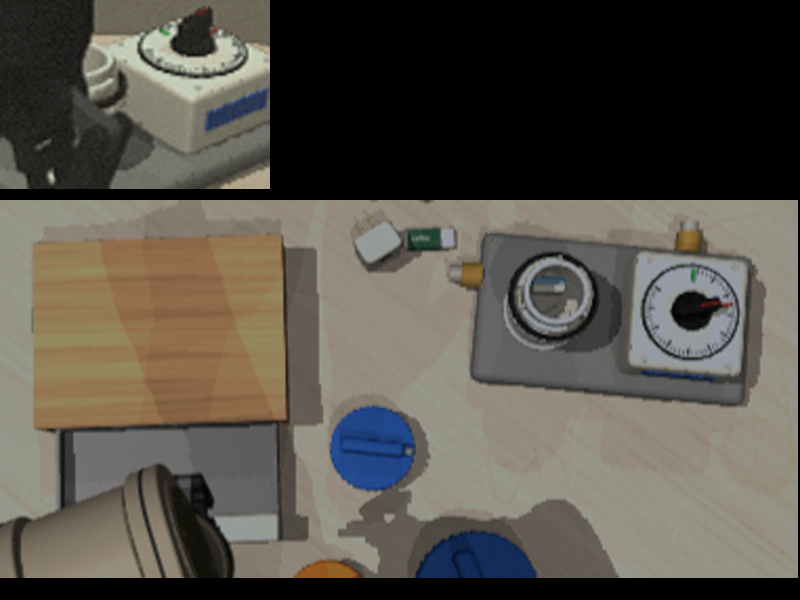

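The tablets are in the canister (blue and white through the bore at (550,290)), the visible part of the tray is empty, and the cap hasn't moved.

>>> {"name": "servo_tool", "arguments": {"moves": [{"travel":[-16,-37,0],"dr":[0,0,0]},{"travel":[-16,-36,0],"dr":[0,0,0]},{"travel":[0,0,50],"dr":[0,0,0]},{"travel":[0,0,50],"dr":[0,0,0]},{"travel":[0,0,50],"dr":[0,0,0]},{"travel":[0,0,18],"dr":[0,0,0]},{"travel":[0,0,0],"dr":[0,0,1.4]}], "claw": 1}}

```text
clock: 22.12
position: [0.3527, 0.2242, 0.0323]
ee_rot: [1.0, 0.008, -0.002, -0.001]
ft_force: [0.3, 0.3, 1.4]
grip_width: 0.002
```

```bash
python3 - <<'E'
from h import *
delta([.475,.224,.032],1)
E
```

```text
t 22.12 tcp [0.3527 0.2242 0.0323] xdir 0.9 z [-0.004  0.001 -1.   ] F [0.3 0.3 1.4] T [ 0.07 -0.03 -0.02] w 0.002 q [ 0.4   0.31 -1.15  2.14  0.36  0.9  -0.94]
shift mm [122.3   2.1  -0.2]
turn dz deg (world +)->tool:  -0.1
```

>>> {"name": "servo_tool", "arguments": {"moves": [{"travel":[25,0,0],"dr":[0,0,0]},{"travel":[7,0,0],"dr":[0,0,0]},{"travel":[9,0,0],"dr":[0,0,0]},{"travel":[9,0,0],"dr":[0,0,0]},{"travel":[9,0,0],"dr":[0,0,0]},{"travel":[9,0,0],"dr":[0,0,0]},{"travel":[9,0,0],"dr":[0,0,0]},{"travel":[9,0,0],"dr":[0,0,0]},{"travel":[9,0,0],"dr":[0,0,0]},{"travel":[9,0,0],"dr":[0,0,0]},{"travel":[9,0,0],"dr":[0,0,0]},{"travel":[9,0,0],"dr":[0,0,0]}]}}

```text
clock: 23.62
position: [0.4739, 0.227, 0.034]
ee_rot: [1.0, 0.009, -0.001, -0.0]
ft_force: [-7.3, 1.6, 2.9]
grip_width: -0.001
```

>>> {"name": "servo_tool", "arguments": {"moves": [{"travel":[4,0,0],"dr":[0,0,0]},{"travel":[3,0,0],"dr":[0,0,0]},{"travel":[2,0,0],"dr":[0,0,0]},{"travel":[0,0,0],"dr":[0,0,0]}]}}

```text
clock: 24.12
position: [0.4832, 0.2272, 0.0341]
ee_rot: [1.0, 0.009, -0.0, -0.0]
ft_force: [-4.9, 1.8, 1.2]
grip_width: 0.002
```

>>> {"name": "servo_tool", "arguments": {"moves": [{"travel":[2.5,0,0],"dr":[0,0,0]},{"travel":[2,0,0],"dr":[0,0,0]},{"travel":[0,0,0],"dr":[0,0,0]}]}}

```text
clock: 24.5
position: [0.4848, 0.2272, 0.0338]
ee_rot: [1.0, 0.009, -0.003, 0.001]
ft_force: [-19.7, -2.2, 13.7]
grip_width: -0.0
```

>>> {"name": "servo_tool", "arguments": {"moves": [{"travel":[-15,0,0],"dr":[0,0,0]},{"travel":[-45,0,0],"dr":[0,0,0]},{"travel":[0,0,-60],"dr":[0,0,0]},{"travel":[0,0,-60],"dr":[0,0,0]},{"travel":[0,0,-40],"dr":[0,0,9]},{"travel":[0,0,0],"dr":[0,0,0]}], "claw": 0.5}}

```text
clock: 25.25
position: [0.4302, 0.2263, 0.1967]
ee_rot: [0.997, -0.071, 0.003, -0.0]
ft_force: [0.6, -0.2, -0.2]
grip_width: 0.497
```

```bash
python3 - <<'E'
from h import *
im=manip.camera("top");s=manip.camera("scene");cv2.imwrite("pics/top6.png",im);cv2.imwrite("pics/scene6.png",s)
print(blobs(im,(100,150,40),(125,255,255),300)[0],blobs(s,(100,150,40),(125,255,255),300)[0])
a=im[140:320,130:340];x=cv2.resize(a,None,fx=3,fy=3,interpolation=cv2.INTER_CUBIC);cv2.imwrite("pics/c6.png",x)
delta([.4876,.025,.15],-8)
E
```

```text
[(array([306.7, 257.8]), array([ 287,  239,   40,   39, 1209], dtype=int32)), (array([356.5, 327.3]), array([ 327,  298,   60,   60, 2758], dtype=int32))] [(array([321.1, 272.2]), array([303, 258,  42,  33, 578], dtype=int32)), (array([420.1, 295.2]), array([393, 284,  57,  29, 674], dtype=int32))]
t 25.35 tcp [0.4288 0.2252 0.1935] xdir -8.0 z [ 0.002 -0.001 -1.   ] F [-0.5 -0.3 -0.3] T [ 0.04  0.03 -0.  ] w 0.496 q [ 0.52  0.2  -1.19  1.83  0.2   1.24 -0.86]
shift mm [ 86.1 190.   43.8]
turn dz deg (world +)->tool:  -0.0
```

View pics/c6.png

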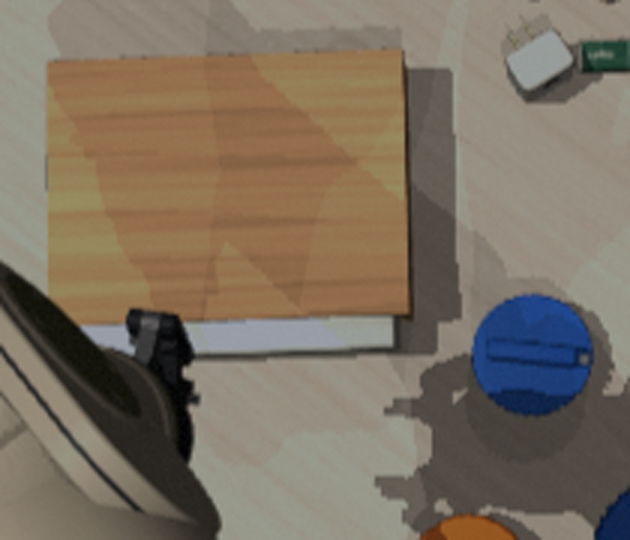

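The drawer is shut (its white edge stands about 20 mm proud), and the cap is unmoved at crop (533,355).

>>> {"name": "servo_tool", "arguments": {"moves": [{"travel":[21.5,47.5,0],"dr":[0,0,0]},{"travel":[21.5,47.5,0],"dr":[0,0,0]},{"travel":[21.5,47.5,0],"dr":[0,0,0]},{"travel":[21.5,47.5,0],"dr":[0,0,0]},{"travel":[0,0,50],"dr":[0,0,0]},{"travel":[0,0,50],"dr":[0,0,0]},{"travel":[0,0,0],"dr":[0,0,0]},{"travel":[0,0,0],"dr":[0,0,0]}]}}

```text
clock: 26.35
position: [0.4876, 0.0261, 0.0945]
ee_rot: [0.998, -0.069, 0.0, -0.0]
ft_force: [0.5, 0.6, 0.4]
grip_width: 0.502
```

```bash
python3 - <<'E'
from h import *
delta([.4876,.025,.035],-8)
im=manip.camera("top");s=manip.camera("scene");cv2.imwrite("pics/top7.png",im);cv2.imwrite("pics/scene7.png",s)
print(blobs(im,(100,150,40),(125,255,255),100)[0],blobs(s,(100,150,40),(125,255,255),100)[0])
E
```

```text
t 26.35 tcp [0.4876 0.0261 0.0945] xdir -8.0 z [ 0.001  0.001 -1.   ] F [0.5 0.6 0.4] T [-0.06 -0.05 -0.04] w 0.502 q [ 0.77  0.32 -1.02  1.93  0.31  1.06 -0.53]
shift mm [ 0.1  1.1 59.5]
turn dz deg (world +)->tool:  0.0
[] [(array([323.9, 273.8]), array([303, 258,  43,  33, 714], dtype=int32)), (array([414.6, 282.9]), array([ 384,  259,   67,   59, 2257], dtype=int32))]
```

>>> {"name": "servo_tool", "arguments": {"moves": [{"travel":[0,1,35],"dr":[0,0,0]},{"travel":[0,0,18],"dr":[0,0,0]},{"travel":[0,0,6],"dr":[0,0,0]},{"travel":[0,0,0],"dr":[0,0,0]}]}}

```text
clock: 26.95
position: [0.4874, 0.0247, 0.0349]
ee_rot: [0.998, -0.07, 0.0, -0.0]
ft_force: [-1.1, 0.9, -0.1]
grip_width: 0.501
```

>>> {"name": "servo_tool", "arguments": {"moves": [{"travel":[0,0,0],"dr":[0,0,0]},{"travel":[0,0,0],"dr":[0,0,0]},{"travel":[0,0,0],"dr":[0,0,0]},{"travel":[0,0,0],"dr":[0,0,0]}], "claw": 1, "squeeze": 80}}

```text
clock: 27.45
position: [0.4878, 0.0245, 0.0354]
ee_rot: [0.998, -0.07, 0.001, 0.0]
ft_force: [-1.3, -0.7, 7.4]
grip_width: 0.143
```

```bash
python3 - <<'E'
from h import *
delta([.4876,.025,.035],-8)
E
```

```text
t 27.45 tcp [0.4878 0.0245 0.0354] xdir -8.0 z [ 0.002 -0.    -1.   ] F [-1.3 -0.7  7.4] T [-0.04  0.33  0.03] w 0.143 q [ 0.7   0.42 -0.96  1.98  0.42  0.96 -0.61]
shift mm [-0.3 -0.5  0.4]
turn dz deg (world +)->tool:  -0.0
```

>>> {"name": "servo_tool", "arguments": {"moves": [{"travel":[0,0,-20],"dr":[0,0,0]},{"travel":[0,0,-50],"dr":[0,0,0]},{"travel":[0,0,-50],"dr":[0,0,0]},{"travel":[0,0,-48],"dr":[0,0,0]},{"travel":[30.7,29.9,0],"dr":[0,0,0]},{"travel":[30.7,29.9,0],"dr":[0,0,0]},{"travel":[30.7,29.9,0],"dr":[0,0,0]},{"travel":[30.7,29.9,0],"dr":[0,0,0]},{"travel":[30.7,29.9,0],"dr":[0,0,0]},{"travel":[0,0,0],"dr":[0,0,-9]},{"travel":[0,0,0],"dr":[0,0,-9]},{"travel":[0,0,0],"dr":[0,0,-9]}]}}

```text
clock: 28.95
position: [0.618, -0.1449, 0.2039]
ee_rot: [0.986, 0.168, 0.0, -0.0]
ft_force: [-0.3, -0.0, -1.2]
grip_width: 0.142
```

>>> {"name": "servo_tool", "arguments": {"moves": [{"travel":[0,0,0],"dr":[0,0,-9]},{"travel":[0,0,0],"dr":[0,0,0]}]}}

```text
clock: 29.2
position: [0.618, -0.1451, 0.2035]
ee_rot: [0.97, 0.241, 0.0, -0.0]
ft_force: [1.1, 0.4, -1.5]
grip_width: 0.14
```

```bash
python3 - <<'E'
from h import *
delta([.619,-.145,.2],28)
im=manip.camera("top");s=manip.camera("scene");cv2.imwrite("pics/top8.png",im);cv2.imwrite("pics/scene8.png",s)
a=s[90:240,280:420];x=cv2.resize(a,None,fx=4,fy=4,interpolation=cv2.INTER_CUBIC);cv2.imwrite("pics/c8.png",x)
E
```

```text
t 29.20 tcp [ 0.618  -0.1451  0.2035] xdir 27.9 z [ 0.001  0.001 -1.   ] F [ 1.1  0.4 -1.5] T [ 0.06 -0.01  0.02] w 0.140 q [ 0.88  0.58 -1.04  1.43  0.5   1.41  0.32]
shift mm [0.9 0.4 3.5]
turn dz deg (world +)->tool:  -0.1
```

View pics/c8.png

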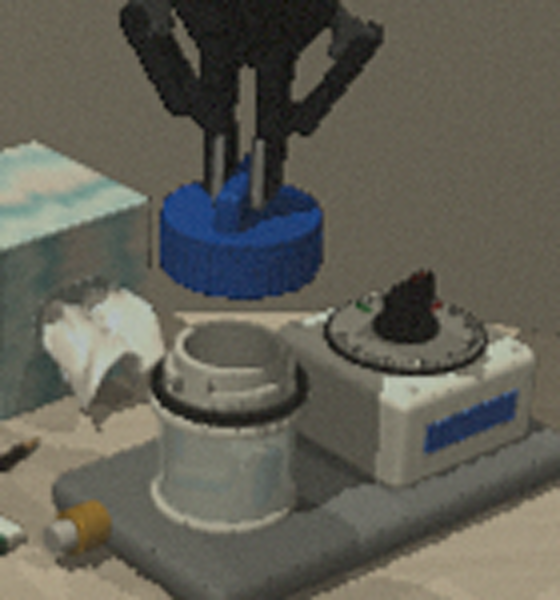

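The cap is held level over the neck. I'll compare the cap and neck axes numerically.

```bash
python3 - <<'E'
from h import *
s=cv2.imread("pics/scene8.png")
m=cv2.inRange(cv2.cvtColor(s,cv2.COLOR_BGR2HSV),(100,120,25),(125,255,255))[130:166,300:380]
for r in range(0,36,3):
    x=np.flatnonzero(m[r]); 
    if len(x): print(130+r,300+x.min(),300+x.max(),300+(x.min()+x.max())/2)
for z in(.04,.101,.12,.168,.1835): print(z,proj("scene",[.619,-.145,z]),proj("scene",[.618,-.1451,z]))
s=cv2.imread("pics/scene4.png");g=cv2.cvtColor(s,cv2.COLOR_BGR2GRAY)
for r in (172,176,180,184,188,192,196): print(r,"".join("%4d"%v for v in g[r,310:366:1]))
E
```

```text
130 341 341 341.0
133 338 341 339.5
136 326 341 333.5
139 322 357 339.5
142 321 359 340.0
145 320 359 339.5
148 320 359 339.5
151 320 359 339.5
154 320 359 339.5
157 321 358 339.5
160 324 356 340.0
163 331 349 340.0
0.04 [335.8870859  208.93856959] [336.25197719 209.0985839 ]
0.101 [337.07883211 184.16454466] [337.45453415 184.31829234]
0.12 [337.46387868 176.16019503] [337.84307975 176.3117916 ]
0.168 [338.46771374 155.29246779] [338.85605103 155.43816606]
0.1835 [338.80175972 148.34831872] [339.19314178 148.49196117]
172  203 202 203 200 206 203 202 199 195 179 116 111 111 110 112 139 192 193 179 144 134 135 128 118 127 134 137 138 144 139 145 149 153 157 169 191 202 198 188 179 190 203 204 200 194 194 205 206 205 208 188  70 144 213 208 205
176  201 196 200 205 201 202 199 197 195 194 179 105 104 135 210 190  77 100 108 108 117 123 126 127 132 138 140 142 141 142 145 144 145 139 139 140 135 126 119 151 208 189 154 198 201 203 202 202 204 203 207 190  69  43  99 154
180   83  94  97  97 122 160 207 204 178 108  67 140 182 141 120 134 171 195 197 180 135 118 126 130 133 136 136 139 
[... 327 characters left out ...]
6 142 148 166
188   79  77  80  90 102  99 112 126  85  38  52  59  91 115 120 124 140 137 142 142 145 141 147 187 189 174 175 173 184 189 193 194 180 170 175 149 135 134 119 101  95 102 100  63  49  41  65 129 136 136 136 132 132 136 136 138
192  112 156 153 160 174 175 173 165 139 153 166 153  58  45  38  46  42  43  55  60  72  96  96  82 108 118 113  96  99 104  94  94  88  85  81  66  62  57  54  38  43  39  40  70 111 115 113 132 133 131 132 136 134 133 131 132
196  164 167 166 166 169 170 165 170 168 154 138 119 121 132 140 158 167 174 171 174 145 155  87 104  75  62  64  62  61  64  65  65  83  94  84  88 121 145 161 128 131 132 109 100 121 129 130 128 127 128 133 128 129 135 131 134
```

>>> {"name": "servo_tool", "arguments": {"moves": [{"travel":[1.5,0,15],"dr":[0,0,0]},{"travel":[0,0,12],"dr":[0,0,0]},{"travel":[0,0,8],"dr":[0,0,0]},{"travel":[0,0,0],"dr":[0,0,0]}]}}

```text
clock: 29.8
position: [0.619, -0.1443, 0.1664]
ee_rot: [0.97, 0.242, -0.001, -0.0]
ft_force: [0.3, 0.8, -1.3]
grip_width: 0.137
```

>>> {"name": "servo_tool", "arguments": {"moves": [{"travel":[0,0,6],"dr":[0,0,0]},{"travel":[0,0,6],"dr":[0,0,0]},{"travel":[0,0,0],"dr":[0,0,0]}]}}

```text
clock: 30.18
position: [0.6193, -0.1447, 0.1549]
ee_rot: [0.97, 0.242, -0.0, 0.0]
ft_force: [1.0, -1.5, -1.1]
grip_width: 0.139
```

```bash
python3 - <<'E'
from h import *
delta([.619,-.145,.15],28)
E
```

```text
t 30.18 tcp [ 0.6193 -0.1447  0.1549] xdir 28.0 z [-0. -0. -1.] F [ 1.  -1.5 -1.1] T [-0.19 -0.1  -0.02] w 0.139 q [ 0.87  0.62 -1.02  1.49  0.53  1.33  0.3 ]
shift mm [-0.4  0.1  4.9]
turn dz deg (world +)->tool:  -0.0
```

>>> {"name": "servo_tool", "arguments": {"moves": [{"travel":[0,0,4],"dr":[0,0,0]},{"travel":[0,0,2],"dr":[0,0,0]},{"travel":[0,0,0],"dr":[0,0,0]}]}}

```text
clock: 30.55
position: [0.6197, -0.1446, 0.1493]
ee_rot: [0.97, 0.242, 0.0, 0.0]
ft_force: [2.1, -2.2, -2.4]
grip_width: 0.139
```

>>> {"name": "servo_tool", "arguments": {"moves": [{"travel":[0,0,2],"dr":[0,0,0]},{"travel":[0,0,0],"dr":[0,0,0]}]}}

```text
clock: 30.8
position: [0.6198, -0.1445, 0.1474]
ee_rot: [0.97, 0.242, 0.0, 0.0]
ft_force: [3.7, -3.0, -2.2]
grip_width: 0.138
```

>>> {"name": "servo_tool", "arguments": {"moves": [{"travel":[0,0,2],"dr":[0,0,0]},{"travel":[0,0,0],"dr":[0,0,0]}]}}

```text
clock: 31.05
position: [0.6198, -0.1445, 0.1455]
ee_rot: [0.97, 0.242, 0.0, 0.0]
ft_force: [4.1, -2.4, -0.7]
grip_width: 0.139
```

>>> {"name": "servo_tool", "arguments": {"moves": [{"travel":[0.5,1,1],"dr":[0,0,0]},{"travel":[0,0,0],"dr":[0,0,0]}]}}

```text
clock: 31.3
position: [0.6204, -0.1446, 0.1453]
ee_rot: [0.97, 0.242, 0.0, 0.0]
ft_force: [-1.3, -2.0, 7.0]
grip_width: 0.139
```

>>> {"name": "servo_tool", "arguments": {"moves": [{"travel":[0,0,2],"dr":[0,0,0]},{"travel":[0,0,0],"dr":[0,0,0]}]}}

```text
clock: 31.55
position: [0.621, -0.1445, 0.145]
ee_rot: [0.97, 0.242, 0.001, 0.001]
ft_force: [-4.5, -1.8, 19.7]
grip_width: 0.138
```

>>> {"name": "servo_tool", "arguments": {"moves": [{"travel":[-0.7,0,-1.5],"dr":[0,0,0]},{"travel":[0,0,-0.3],"dr":[0,0,-5]},{"travel":[0,0,-0.3],"dr":[0,0,-5]},{"travel":[0,0,-0.3],"dr":[0,0,-4]},{"travel":[0,0,0],"dr":[0,0,0]}]}}

```text
clock: 32.17
position: [0.6201, -0.1446, 0.1458]
ee_rot: [0.933, 0.359, 0.001, -0.0]
ft_force: [0.7, -0.5, 6.8]
grip_width: 0.139
```

>>> {"name": "servo_tool", "arguments": {"moves": [{"travel":[0,0,0],"dr":[0,0,-4]},{"travel":[0,0,0],"dr":[0,0,-4]},{"travel":[0,0,0],"dr":[0,0,0]}]}}

```text
clock: 32.55
position: [0.6201, -0.1447, 0.1457]
ee_rot: [0.906, 0.423, 0.0, 0.0]
ft_force: [0.7, -1.6, 7.1]
grip_width: 0.139
```

```bash
python3 - <<'E'
from h import *
delta([.6195,-.145,.15],28)
E
```

```text
t 32.55 tcp [ 0.6201 -0.1447  0.1457] xdir 50.1 z [ 0.001  0.    -1.   ] F [ 0.7 -1.6  7.1] T [-0.28 -0.28  0.09] w 0.139 q [ 0.91  0.66 -1.08  1.49  0.59  1.34  0.65]
shift mm [-0.6 -0.2 -4.3]
turn dz deg (world +)->tool:  22.1
```

>>> {"name": "servo_tool", "arguments": {"moves": [{"travel":[0,0,0.5],"dr":[0,0,-3]},{"travel":[0,0,0.5],"dr":[0,0,-3]},{"travel":[0,0,0],"dr":[0,0,0]}]}}

```text
clock: 32.92
position: [0.6196, -0.145, 0.1436]
ee_rot: [0.883, 0.469, -0.0, -0.0]
ft_force: [2.9, -1.1, -0.8]
grip_width: 0.14
```

>>> {"name": "servo_tool", "arguments": {"moves": [{"travel":[0,0,0.5],"dr":[0,0,-3]},{"travel":[0,0,0.5],"dr":[0,0,-3]},{"travel":[0,0,0],"dr":[0,0,0]}]}}

```text
clock: 33.3
position: [0.6196, -0.1452, 0.1425]
ee_rot: [0.858, 0.514, -0.0, -0.0]
ft_force: [2.9, -1.3, -0.8]
grip_width: 0.14
```

>>> {"name": "servo_tool", "arguments": {"moves": [{"travel":[0,0,2],"dr":[0,0,0]},{"travel":[0,0,2],"dr":[0,0,0]},{"travel":[0,0,0],"dr":[0,0,0]}]}}

```text
clock: 33.67
position: [0.6196, -0.1452, 0.1385]
ee_rot: [0.857, 0.515, -0.0, -0.0]
ft_force: [2.9, -0.3, -2.4]
grip_width: 0.145
```

>>> {"name": "servo_tool", "arguments": {"moves": [{"travel":[0,0,2],"dr":[0,0,0]},{"travel":[0,0,0.5],"dr":[0,0,0]},{"travel":[0,0,0],"dr":[0,0,0]}]}}

```text
clock: 34.05
position: [0.6197, -0.1453, 0.1364]
ee_rot: [0.857, 0.515, -0.0, 0.0]
ft_force: [1.3, -0.9, 0.6]
grip_width: 0.142
```

>>> {"name": "servo_tool", "arguments": {"moves": [{"travel":[0,0,0],"dr":[0,0,5]},{"travel":[0,0,0],"dr":[0,0,5]},{"travel":[0,0,0],"dr":[0,0,5]},{"travel":[0,0,0],"dr":[0,0,5]},{"travel":[0,0,0],"dr":[0,0,5]},{"travel":[0,0,0],"dr":[0,0,0]}]}}

```text
clock: 34.8
position: [0.62, -0.145, 0.1365]
ee_rot: [0.948, 0.317, 0.0, 0.0]
ft_force: [3.4, -0.7, 1.9]
grip_width: 0.138
```

```bash
python3 - <<'E'
from h import *
obs()
E
```

```text
t 34.80 tcp [ 0.62   -0.145   0.1365] xdir 37.0 z [ 0.001 -0.    -1.   ] F [ 3.4 -0.7  1.9] T [-0.03 -0.67 -0.08] w 0.138 q [ 0.88  0.65 -1.03  1.5   0.57  1.31  0.44]
```

>>> {"name": "servo_tool", "arguments": {"moves": [{"travel":[0,0,0.5],"dr":[0,0,5]},{"travel":[0,0,0.5],"dr":[0,0,5]},{"travel":[0,0,0.5],"dr":[0,0,5]},{"travel":[0,0,0.5],"dr":[0,0,5]},{"travel":[0,0,0],"dr":[0,0,0]}]}}

```text
clock: 35.42
position: [0.6203, -0.145, 0.1347]
ee_rot: [0.989, 0.149, 0.001, 0.0]
ft_force: [5.1, -0.7, 0.6]
grip_width: 0.138
```

```bash
python3 - <<'E'
from h import *
obs()
E
```

```text
t 35.42 tcp [ 0.6203 -0.145   0.1347] xdir 17.1 z [ 0.001  0.    -1.   ] F [ 5.1 -0.7  0.6] T [-0.04 -1.18 -0.01] w 0.138 q [ 0.85  0.62 -0.97  1.51  0.52  1.29  0.12]
```

>>> {"name": "servo_tool", "arguments": {"moves": [{"travel":[0.8,0.2,0.5],"dr":[0,0,5]},{"travel":[0,0,0.5],"dr":[0,0,5]},{"travel":[0,0,0.5],"dr":[0,0,5]},{"travel":[0,0,0.5],"dr":[0,0,5]},{"travel":[0,0,0],"dr":[0,0,0]}]}}

```text
clock: 36.05
position: [0.6208, -0.1449, 0.1326]
ee_rot: [1.0, -0.025, 0.0, -0.0]
ft_force: [3.4, -0.4, 2.8]
grip_width: 0.139
```

```bash
python3 - <<'E'
from h import *
obs()
E
```

```text
t 36.05 tcp [ 0.6208 -0.1449  0.1326] xdir -2.8 z [ 0.001  0.    -1.   ] F [ 3.4 -0.4  2.8] T [ 0.05 -0.76 -0.06] w 0.139 q [ 0.81  0.59 -0.9   1.51  0.48  1.27 -0.2 ]
```

>>> {"name": "servo_tool", "arguments": {"moves": [{"travel":[0.4,0,0.5],"dr":[0,0,5]},{"travel":[0,0,0.5],"dr":[0,0,5]},{"travel":[0,0,0.5],"dr":[0,0,5]},{"travel":[0,0,0.4],"dr":[0,0,4]},{"travel":[0,0,0],"dr":[0,0,0]}]}}

```text
clock: 36.67
position: [0.6212, -0.145, 0.1307]
ee_rot: [0.982, -0.189, 0.0, -0.0]
ft_force: [3.1, -0.1, 4.4]
grip_width: 0.141
```

```bash
python3 - <<'E'
from h import *
obs()
E
```

```text
t 36.67 tcp [ 0.6212 -0.145   0.1307] xdir -21.8 z [ 0.001  0.    -1.   ] F [ 3.1 -0.1  4.4] T [ 0.09 -0.72 -0.08] w 0.141 q [ 0.77  0.57 -0.84  1.51  0.44  1.25 -0.51]
```

>>> {"name": "servo_tool", "arguments": {"moves": [{"travel":[0,0,0.2],"dr":[0,0,3]},{"travel":[0,0,0.2],"dr":[0,0,3]},{"travel":[0,0,0],"dr":[0,0,0]}]}}

```text
clock: 37.05
position: [0.6215, -0.1454, 0.1304]
ee_rot: [0.971, -0.24, 0.001, 0.0]
ft_force: [5.2, -1.1, 4.4]
grip_width: 0.14
```

```bash
python3 - <<'E'
from h import *
obs()
E
```

```text
t 37.05 tcp [ 0.6215 -0.1454  0.1304] xdir -27.8 z [ 0.001 -0.    -1.   ] F [ 5.2 -1.1  4.4] T [-0.23 -1.19  0.16] w 0.140 q [ 0.75  0.56 -0.82  1.51  0.43  1.25 -0.61]
```

>>> {"name": "servo_tool", "arguments": {"moves": [{"travel":[0,0,0],"dr":[0,0,3]},{"travel":[0,0,0],"dr":[0,0,2]},{"travel":[0,0,0],"dr":[0,0,0]}]}}

```text
clock: 37.42
position: [0.6219, -0.1452, 0.1304]
ee_rot: [0.96, -0.282, 0.001, 0.0]
ft_force: [6.8, -1.5, 3.5]
grip_width: 0.14
```

```bash
python3 - <<'E'
from h import *
obs()
E
```

```text
t 37.42 tcp [ 0.6219 -0.1452  0.1304] xdir -32.7 z [ 0.002 -0.001 -1.   ] F [ 6.8 -1.5  3.5] T [-0.44 -1.65  1.5 ] w 0.140 q [ 0.74  0.56 -0.8   1.51  0.42  1.24 -0.69]
```

>>> {"name": "servo_tool", "arguments": {"moves": [{"travel":[0,0,0],"dr":[0,0,0]},{"travel":[0,0,0],"dr":[0,0,0]},{"travel":[0,0,0],"dr":[0,0,0]},{"travel":[0,0,-40],"dr":[0,0,0]},{"travel":[0,0,-50],"dr":[0,0,0]},{"travel":[-50,20,0],"dr":[0,0,0]},{"travel":[-50,20,0],"dr":[0,0,0]},{"travel":[-50,20,0],"dr":[0,0,0]},{"travel":[-50,0,0],"dr":[0,0,0]},{"travel":[0,0,0],"dr":[0,0,0]}], "claw": 0.6}}

```text
clock: 38.67
position: [0.4183, -0.0857, 0.2203]
ee_rot: [0.959, -0.284, 0.001, 0.003]
ft_force: [0.4, -0.7, 0.6]
grip_width: 0.402
```

```bash
python3 - <<'E'
from h import *
obs()
im=manip.camera("top");s=manip.camera("scene");cv2.imwrite("pics/top9.png",im);cv2.imwrite("pics/scene9.png",s)
o=np.zeros((600,800,3),np.uint8)
x=cv2.resize(im[145:245,345:505],None,fx=4,fy=4,interpolation=cv2.INTER_CUBIC);o[:400,:640]=x
x=cv2.resize(s[140:230,290:430],None,fx=2.2,fy=2.2,interpolation=cv2.INTER_CUBIC);o[400:400+198,:308]=x
cv2.imwrite("pics/c9.png",o)
E
```

```text
t 38.67 tcp [ 0.4183 -0.0857  0.2203] xdir -33.0 z [-0.001 -0.006 -1.   ] F [ 0.4 -0.7  0.6] T [ 0.   -0.05 -0.03] w 0.402 q [ 1.11 -0.09 -0.95  1.92 -0.07  1.27 -0.39]
```

View pics/c9.png

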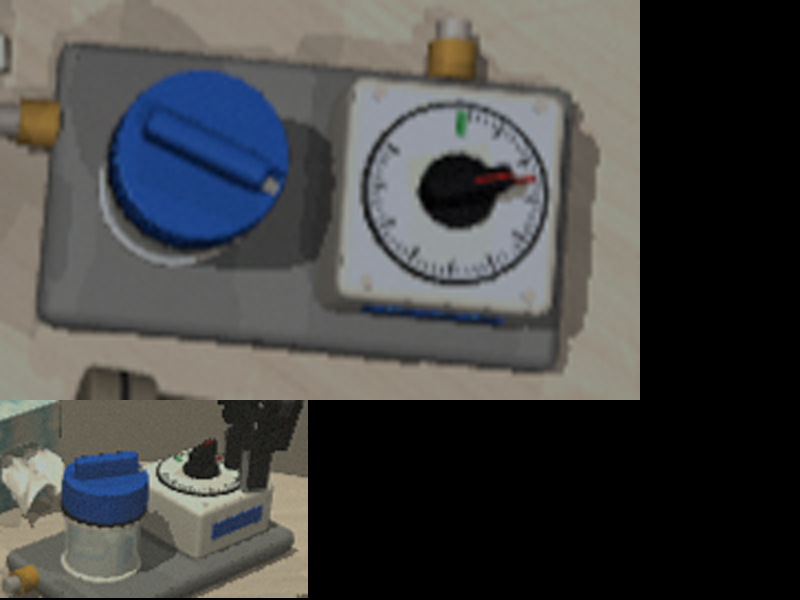

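The cap sits level on the canister with its bar from (148,115) to (278,185) and its mark 112° clockwise of neck +x, which matches the stop. The pointer heads about -80° in world, so the dial reads about 74°.

>>> {"name": "servo_tool", "arguments": {"moves": [{"travel":[0,0,0],"dr":[0,0,-10.7]},{"travel":[0,0,0],"dr":[0,0,-10.7]},{"travel":[0,0,0],"dr":[0,0,-10.7]},{"travel":[0,0,0],"dr":[0,0,-10.7]},{"travel":[30.7,43.6,0],"dr":[0,0,0]},{"travel":[30.7,43.6,0],"dr":[0,0,0]},{"travel":[30.7,43.6,0],"dr":[0,0,0]},{"travel":[30.7,43.6,0],"dr":[0,0,0]},{"travel":[30.7,43.6,0],"dr":[0,0,0]},{"travel":[0,0,40],"dr":[0,0,0]},{"travel":[0,0,20],"dr":[0,0,0]},{"travel":[0,0,0],"dr":[0,0,0]}]}}

```text
clock: 40.28
position: [0.608, -0.2748, 0.1577]
ee_rot: [0.996, 0.085, -0.002, -0.001]
ft_force: [-0.4, -0.4, 0.4]
grip_width: 0.402
```

```bash
python3 - <<'E'
from h import *
delta([.6074,-.2743,.099],10)
E
```

```text
t 40.27 tcp [ 0.608  -0.2748  0.1577] xdir 9.8 z [-0.004  0.002 -1.   ] F [-0.4 -0.4  0.4] T [-0.02 -0.03  0.03] w 0.402 q [ 0.89  0.6  -0.79  1.39  0.42  1.33  0.26]
shift mm [-0.3 -0.4 58.7]
turn dz deg (world +)->tool:  -0.2
```

>>> {"name": "servo_tool", "arguments": {"moves": [{"travel":[0,0,25],"dr":[0,0,0]},{"travel":[0,0,20],"dr":[0,0,0]},{"travel":[0,0,12],"dr":[0,0,0]},{"travel":[0,0,0],"dr":[0,0,0]}]}}

```text
clock: 40.78
position: [0.6085, -0.2753, 0.1025]
ee_rot: [0.996, 0.085, -0.0, -0.0]
ft_force: [-0.5, 0.5, 0.7]
grip_width: 0.402
```

>>> {"name": "servo_tool", "arguments": {"moves": [{"travel":[0,0,0],"dr":[0,0,0]},{"travel":[0,0,0],"dr":[0,0,0]},{"travel":[0,0,0],"dr":[0,0,0]},{"travel":[0,0,0],"dr":[0,0,0]}], "claw": 1, "squeeze": 40}}

```text
clock: 41.28
position: [0.6081, -0.2757, 0.1041]
ee_rot: [0.996, 0.085, -0.001, 0.0]
ft_force: [-7.4, 0.1, 6.4]
grip_width: 0.13
```

```bash
python3 - <<'E'
from h import *
obs()
E
```

```text
t 41.27 tcp [ 0.6081 -0.2757  0.1041] xdir 9.7 z [-0.001 -0.001 -1.   ] F [-7.4  0.1  6.4] T [ 0.11  1.54 -0.04] w 0.130 q [ 0.89  0.64 -0.77  1.45  0.45  1.24  0.24]
```

>>> {"name": "servo_tool", "arguments": {"moves": [{"travel":[-1.2,0,0],"dr":[0,0,0]},{"travel":[0,0,0],"dr":[0,0,-7.4]},{"travel":[0,0,0],"dr":[0,0,-7.4]},{"travel":[0,0,0],"dr":[0,0,-7.4]},{"travel":[0,0,0],"dr":[0,0,-7.4]},{"travel":[0,0,0],"dr":[0,0,-7.4]},{"travel":[0,0,0],"dr":[0,0,-7.4]},{"travel":[0,0,0],"dr":[0,0,-7.4]},{"travel":[0,0,0],"dr":[0,0,-7.4]},{"travel":[0,0,0],"dr":[0,0,-7.4]},{"travel":[0,0,0],"dr":[0,0,-7.4]},{"travel":[0,0,0],"dr":[0,0,0]}]}}

```text
clock: 42.78
position: [0.608, -0.2757, 0.1041]
ee_rot: [0.744, 0.668, 0.0, 0.0]
ft_force: [-3.6, -0.1, 5.3]
grip_width: 0.128
```

```bash
python3 - <<'E'
from h import *
obs()
E
```

```text
t 42.77 tcp [ 0.608  -0.2757  0.1041] xdir 83.9 z [ 0.001 -0.    -1.   ] F [-3.6 -0.1  5.3] T [0.26 0.79 0.07] w 0.128 q [ 1.02  0.74 -1.    1.44  0.63  1.3   1.44]
```

Open, lift clear, retreat and look.

>>> {"name": "servo_tool", "arguments": {"moves": [{"travel":[0,0,0],"dr":[0,0,0]},{"travel":[0,0,0],"dr":[0,0,0]},{"travel":[0,0,-40],"dr":[0,0,0]},{"travel":[0,0,-50],"dr":[0,0,0]},{"travel":[-20,-50,0],"dr":[0,0,0]},{"travel":[0,-50,0],"dr":[0,0,0]},{"travel":[0,-50,0],"dr":[0,0,0]},{"travel":[0,-40,0],"dr":[0,0,0]},{"travel":[0,0,0],"dr":[0,0,0]}], "claw": 0.6}}

```text
clock: 43.9
position: [0.4137, -0.2764, 0.1927]
ee_rot: [0.746, 0.666, -0.002, 0.0]
ft_force: [0.2, -0.6, 0.2]
grip_width: 0.402
```

```bash
python3 - <<'E'
from h import *
obs()
im=manip.camera("top");s=manip.camera("scene");cv2.imwrite("pics/top10.png",im);cv2.imwrite("pics/scene10.png",s)
o=np.zeros((600,800,3),np.uint8)
x=cv2.resize(im[155:235,425:495],None,fx=5,fy=5,interpolation=cv2.INTER_CUBIC);o[:400,:350]=x
x=cv2.resize(im[110:270,130:510],None,fx=1.15,fy=1.15,interpolation=cv2.INTER_CUBIC);o[:x.shape[0],355:355+x.shape[1]]=x
x=cv2.resize(s[50:370,100:460],None,fx=.6,fy=.6,interpolation=cv2.INTER_AREA);o[400:592,355:355+x.shape[1]]=x
cv2.imwrite("pics/c10.png",o)
E
```

```text
t 43.90 tcp [ 0.4137 -0.2764  0.1927] xdir 83.5 z [-0.003 -0.003 -1.   ] F [ 0.2 -0.6  0.2] T [-0.01  0.01 -0.05] w 0.402 q [ 1.62  0.29 -1.27  1.8   0.3   1.27  1.73]
```

View pics/c10.png

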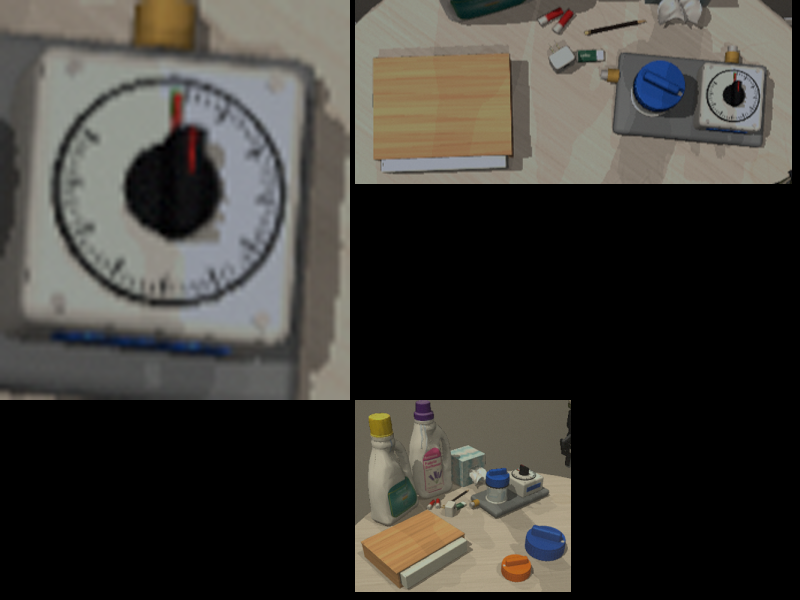

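The pointer's red tip at (178,110) lies in line with the green mark at (177,95). The drawer is shut, the cap is home, and the charger and eraser haven't moved. Handing in.

```bash
python3 -c "
from workcell import manip
print(manip.hand_in())"
```

```text
the job is handed in; nothing more can be done
None
```

The doser is refilled and the job is handed in at about 44 s on the robot's clock, with the gripper open and clear of everything.

- **Drawer:** I pushed it in to its stop and it sprang open. It held three tablets, and I dropped all three into the canister. I then pushed it to the stop again and it latched. The last picture shows the front standing only about 20 mm proud, as it should when shut.
- **Tablets:** I saw the first tablet in the canister after its drop, and blue and white through the neck after the third. I did not count three of them there. The tray looked empty just before shutting, although the arm hid part of it in that picture.
- **Cap:** I set it on the neck and turned it anticlockwise until it dropped. I then turned it about 95° clockwise, and it sank 6 mm. It came up against its stop at 1.5 N m. Its white mark sits 112° clockwise of the neck's +x, which matches the stop.
- **Dial:** I turned it back about 74°. The pointer lines up with the green mark to within about 1–2°, as closely as I can judge from the picture.
- **Other things:** The charger and eraser look unmoved. No check failed.

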